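Fetch the gauge block from behind the dock's front row

TASK

The stepped steel gauge block stands on the grey dock behind three tall things (drive module, lens, cartridge): first stand all three upright in the blue parking tray, then set the gauge block, the same way up, lengthwise on the middle of the rubber pad of the checking stage (its length along the line between the two sensor heads), and only then put the three back upright, each where it stood at the start and the drive module square to the dock as before. Set things down without dropping them, and leave the little tin and the little grey box on the dock where they are.

Things in the scene. Friction and masses are not known exactly. Their poses are not given: they have to be found in the camera images.
- drive_mid (a point): Drive module: upright black box, 46 mm (own x) by 62 mm (own y), 110 mm tall, 0.35 kg, with a grey label on one side. Point: its centre, 55 mm above its underside. z up. At the start it stands square (within 2 degrees) in the dock's front row, its 46 mm width along the dock's x.
- lens_mid (a point): Machine lens standing upright: black stepped round barrel with aluminium bands, 105 mm tall, 0.3 kg; foot flange 51 mm in diameter and 12 mm high, slim 38 mm waist from 14 to 60 mm, head 48 mm in diameter from 64 mm to the top at 105 mm. Point: on its axis, 52.5 mm above its underside. z up.
- cartridge_mid (a point): Sealed white cartridge standing upright: cylinder 42 mm in diameter up to 98 mm, shoulder, then a 20 mm grey cap up to 116 mm, paper band round it, 0.14 kg. Point: on its axis, 58 mm above its underside. z up.
- gauge_mid (a point): Stepped gauge block, bare steel, 50 mm long (own x), 30 mm wide (own y), 28 mm high, with a lower step (16 mm high) over the last 14 mm at its +x end, 0.26 kg. Point: mid-length, mid-width, 14 mm above its underside. z up. It stands in the dock's back row, its length along the dock's x (within 5 degrees); it may be in the middle or at either end of that row.
- tin_mid (a point): Bystander to leave alone: small round tin with a white lid, 34 mm in diameter, 32 mm high, in the dock's back row. Point: its centre, 16 mm above its underside.
- ampbox_mid (a point): Bystander to leave alone: little grey box, 34 mm by 26 mm, 34 mm high, in the dock's back row. Point: its centre, 17 mm above its underside.
- dock: Dock: fixed grey plate, 200 mm (x) by 300 mm (y), 12 mm thick. Origin: centre of its underside, on the table; x points away from the robot to the back row, z up. The front row (x about -45 mm, on three black footprint mats at y = -85, 0 and +85 mm, flat) holds the drive, lens and cartridge in any order, within about 5 mm of the mats' centres; the back row (x about +12 mm, same y) holds the gauge block, the tin and the little box in any order.
- tray: Parking tray: fixed shallow open blue tray, 280 mm (x) by 130 mm (y) outside, walls 5 mm thick and 16 mm high, floor 5 mm thick. Origin: centre of its underside, on the table. It lies left or right of the dock, its length roughly away from the robot; there is room for the three tall things in one row along its x, about 85 mm apart.
- stage: Checking stage: fixed aluminium plate, 150 mm (x) by 100 mm (y), 20 mm thick, with a black rubber pad 72 mm (x) by 48 mm (y) in its middle, whose top is 24 mm above the origin. A grey sensor head (18 by 26 mm, top 46 mm above the origin) stands at each end, at x = -64 and +64 mm. Origin: centre of the plate's underside, on the table; x runs from one sensor head to the other. It lies on the side of the dock away from the tray.
There are look-alikes about, which are no part of the job. Leave any pink look-alike of the part that bears drive_mid alone.

How it is judged:
By the outcome, as a careful person would: the job done as asked, in the order asked, and still so for the second after the job is handed in, with the robot touching nothing.
It also fails if it takes over 136 s, if anything falls off the work surface, if the arm or the gripper's body presses on something with over 40 N, if the wrist force passes 120 N, or if a joint passes its speed limit or range.

ROBOT

A 6-joint arm with a two-finger parallel gripper is mounted at the origin on the work surface. World frame = base frame: x ahead of the robot, y to its left, z up, the work surface at z = 0. Lengths are in m, angles in rad, forces in N, time in s.
With the tool pointing down it reaches from about 0.375 to 0.9 m from the base axis. Payload 3.1 kg.
Tool frame: the origin (TCP) lies at the very end of the fingers, on their centre line; the grasp point (between the pads) lies 19 mm behind it (robot.hold_point_z is the z of the grasp point in the tool frame, in m); z points along the fingers, y is the direction in which the jaws open and shut (so a half turn about z gives the same grasp; the last joint's range is limited). The gripper opens to 87 mm and grips with 3 to 60 N. Pads are 19 mm wide; open, the fingers measure 117 mm over their backs; the gripper's body (75 mm by 190 mm) begins 51 mm behind the grasp point.
Start: joints at [-1.3, 0.527, 1.433, -0, 1.181, -0.178], TCP at [0.272, -0.563, 0.223] pointing down, gripper open.
Joint ranges: [-3.08, 3.08], [-0.75, 2.2], [0.22, 2.44], [-1.43, 4.57], [0, 2.65], [-2.85, 2.85]. Speed limits (rad/s): [2.79, 2.79, 3.14, 3.14, 3.14, 3.14].

INTERFACE

Orientations are given as a unit quaternion [x, y, z, w].
In Python, from rig import robot, viewer, spotter gives the robot as it stands.
- The arm moves only by the shell command python3 -m crank 'ROWS' [FORCE]. ROWS is text: rows parted by semicolons, each of 7 numbers parted by spaces: the turn, a rotation vector about the tool's x, y, z in units of 5 degrees (1.0 is 5 degrees), then the shift along the tool's x, y, z in units of 40 mm (1.0 is 40 mm), then the gripper's target within -1 to 1 (shut at 1, half-way at 0, fully open at -1). A call has 1 to 5 rows; each row shifts and turns the pose as measured when the row begins, along the tool's axes as they then stand; what a row does not reach is not made up. A row lasts 1/8 s, in which the tool goes at most 62.5 mm and 10.7 degrees, less where a joint would pass 70% of its speed; a pose out of reach is approached as far as the arm can. A call is refused whole if a number of a shift passes 1 or a number of a turn 1, either way. A call with a gripper value outside its range is refused whole. The fingers move at their own pace and stop on an object; FORCE is the grip in N (left out, the last holds). Time passes only in rows, so rows that do not move let the fingers close. It gives the time, the measured TCP pose, the force and the opening at its end, in the units of the state.
- robot.get_obs(): the state, without advancing time (a new reading comes with each control period).
- viewer.camera(name): name is "side" or "top" or "wrist"; returns a dict with "img" (480x640x3 uint8, red, green, blue), "camera_matrix" (3x3 intrinsics, pixels), "xyz" and "attitude" of the camera in the world. Camera axes: x right, y down, z forward; pixel columns grow to the right and rows downward; lengths in m; the calibration is good to about 2 mm. A picture is of the moment at which its call begins. There is no depth.
- robot.hand_in(): hands the job in, once; it reports no verdict.
Trained networks look in a picture, given as the dict that the camera call returned (one of the last four; its "shot" number tells which), for a name from the list of things; names that differ only in an ending like _2 or _b are one class to them, and where a whole thing is asked for, a point or a joint stands for the part that bears it (a point fixed in the world has none). Each returns a list of dicts, best first, with "score" (0 to 1); they miss things now and then, are a little off and sometimes report something else, mostly with a low value. They report only what shows in the picture. A call takes as long as a camera call. They do not tell look-alikes from the thing itself.
- spotter.boxes_of(name, picture): "at" ([x, y, z] in m, in the coordinates of the camera as it stood for that picture, good to about 4 mm: the middle of the surface that is visible of it).
The state is a dict: "time": time; "q": joint angles; "joint_velocities": joint speeds; "joint_torque": joint torques, N m; "position": TCP position; "tool_rot": TCP orientation; "ft_force": force on the tool from outside, world axes, zero at the start; "moment": the same for the moment, N m; "grip_width": finger opening in m.
Only numpy, scipy, OpenCV 4.12 (cv2) and the standard library are available. Lean on these libraries where they do the work, as an engineer would, in place of code of your own. Each camera call takes 0.05 s, during which the arm holds its last target.

## Working session

There is one attempt and no reset: what is moved stays moved. The work goes in short steps, Python scripts to look and compute and a shell command to move; the robot and the scene stay as the last step left them, time stands still between calls to the robot, and variables do not carry over. Pictures are saved under pics/ and viewed, and the job is handed in when it is done.

```bash
ls; mkdir -p pics; python3 - <<'E'
from rig import robot, viewer, spotter
import cv2
print(robot.get_obs(), robot.hold_point_z)
for n in ("top","side"):
    p=viewer.camera(n); cv2.imwrite(f"pics/{n}0.png",p["img"][:,:,::-1]); print(n,p["camera_matrix"],p["xyz"],p["attitude"])
E
```

```text
pics
{'time': 0.0, 'q': array([-1.29952533e+00,  5.28498195e-01,  1.43388897e+00, -1.98877841e-05,
        1.18138778e+00, -1.78519872e-01]), 'joint_velocities': array([ 1.53192071e-04,  6.25096257e-04, -1.21612906e-03,  7.86591154e-05,
       -3.53855079e-04,  2.01667921e-04]), 'joint_torque': array([-4.87167181e-04, -4.40047753e+01, -1.76590812e+01,  6.33016555e-02,
        5.80989977e-02, -1.60071390e-04]), 'position': array([ 0.27154813, -0.56212005,  0.2215562 ]), 'tool_rot': array([ 9.74816007e-01,  2.23007986e-01, -5.97696706e-05, -1.08954400e-03]), 'ft_force': array([ 0.11926935,  0.31424459, -0.36809751]), 'moment': array([-0.0550687 , -0.01640209,  0.01553292]), 'grip_width': 0.08697047416796828} -0.0187
top [[473.2932767    0.         321.24883494]
 [  0.         473.2932767  239.35454802]
 [  0.           0.           1.        ]] [ 0.42106047 -0.00463866  0.84624237] [-0.69670034  0.71544438 -0.0386063   0.03546174]
side [[576.47421107   0.         326.44092446]
 [  0.         576.47421107 244.8114928 ]
 [  0.           0.           1.        ]] [0.19733356 0.72900804 0.89666341] [-0.19463306  0.90519642 -0.37071649  0.07284715]
```

View pics/top0.png

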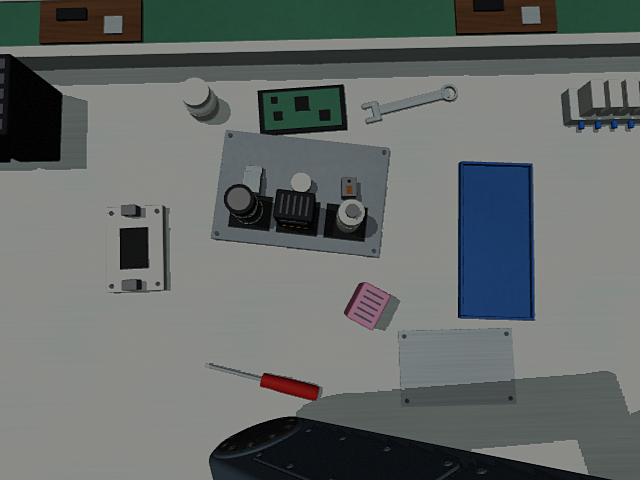

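View pics/side0.png

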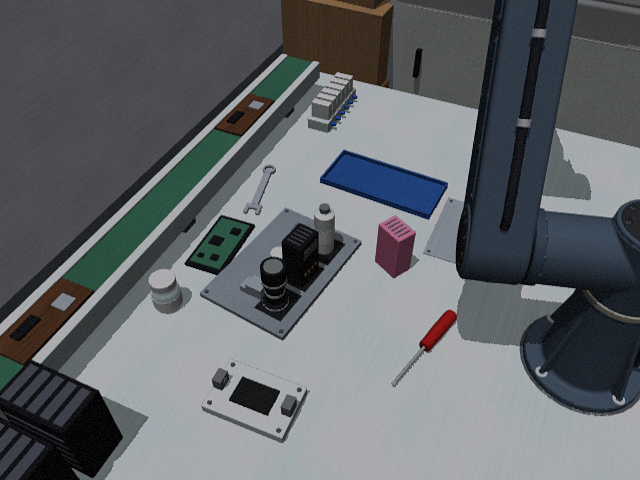

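```bash
cat > h.py <<'E'
import numpy as np, cv2
from scipy.spatial.transform import Rotation as R
from rig import robot, viewer, spotter
def bp(p,uv,z):
    K=p["camera_matrix"];Rm=R.from_quat(p["attitude"]).as_matrix()
    d=Rm@np.linalg.inv(K)@np.array([uv[0],uv[1],1.0]); c=np.array(p["xyz"])
    return c+d*(z-c[2])/d[2]
def pj(p,X):
    K=p["camera_matrix"];Rm=R.from_quat(p["attitude"]).as_matrix()
    c=(np.atleast_2d(X)-p["xyz"])@Rm; v=c@K.T; return v[:,:2]/v[:,2:]
def w(p,at): return R.from_quat(p["attitude"]).apply(at)+p["xyz"]
def snap(n,f=None,crop=None,s=4):
    p=viewer.camera(n)
    if f:
        im=p["img"][:,:,::-1]
        if crop: x0,x1,y0,y1=crop; im=cv2.resize(im[y0:y1,x0:x1],None,fx=s,fy=s,interpolation=cv2.INTER_CUBIC)
        cv2.imwrite("pics/"+f,im)
    return p
E
python3 - <<'E'
from h import *
p=snap("top","t1.png",(205,395,125,262),4)
cv2.imwrite("pics/t2.png",cv2.resize(p["img"][195:305,95:180,::-1],None,fx=5,fy=5,interpolation=cv2.INTER_CUBIC))
s=snap("side")
for n in ["drive_mid","lens_mid","cartridge_mid","gauge_mid","tin_mid","ampbox_mid","dock","tray","stage"]:
    for c in (p,s):
        for b in spotter.boxes_of(n,c)[:3]:
            X=w(c,b["at"]); print(n,"top" if c is p else "side",X.round(4),round(b["score"],2),pj(p,X).round(0)[0])
E
```

```text
drive_mid top [ 0.3988 -0.0778  0.1109] 0.86 [368. 302.]
drive_mid top [0.5436 0.0336 0.1253] 0.74 [293. 210.]
drive_mid side [0.5393 0.0514 0.0983] 0.88 [283. 216.]
drive_mid side [ 0.3886 -0.0666  0.0811] 0.85 [359. 308.]
lens_mid top [0.5608 0.1135 0.1167] 0.87 [242. 201.]
lens_mid side [0.5581 0.1331 0.0933] 0.78 [232. 206.]
lens_mid side [0.6132 0.1236 0.036 ] 0.61 [243. 180.]
cartridge_mid top [ 0.5338 -0.0597  0.1128] 0.86 [353. 216.]
cartridge_mid side [ 0.5321 -0.0411  0.0929] 0.56 [341. 219.]
gauge_mid top [0.6203 0.1037 0.0418] 0.88 [254. 175.]
gauge_mid side [0.6158 0.124  0.0336] 0.81 [243. 179.]
tin_mid top [0.6028 0.0248 0.0476] 0.78 [300. 183.]
ampbox_mid top [ 0.5937 -0.064   0.0484] 0.86 [352. 187.]
dock top [0.6055 0.0099 0.0083] 0.76 [309. 186.]
dock top [0.5035 0.3088 0.0209] 0.19 [139. 247.]
dock top [ 0.4995 -0.3209  0.0031] 0.17 [495. 240.]
dock side [0.6117 0.0731 0.0135] 0.87 [274. 183.]
tray top [ 0.5002 -0.3204  0.0006] 0.68 [494. 240.]
tray top [0.561  0.1157 0.1173] 0.59 [240. 201.]
tray side [ 0.4958 -0.3209  0.0073] 0.65 [496. 242.]
stage top [ 0.4991 -0.3218  0.0076] 0.75 [496. 240.]
stage top [0.5006 0.306  0.0202] 0.6 [141. 248.]
stage top [0.6186 0.1058 0.0435] 0.48 [253. 176.]
stage side [0.4985 0.3315 0.0185] 0.9 [127. 250.]
stage side [0.5393 0.0497 0.097 ] 0.52 [284. 216.]
```

```bash
python3 - <<'E'
from h import *
p=snap("top");img=p["img"].astype(int)
m=((img[:,:,2]>img[:,:,0]+50)&(img[:,:,2]>img[:,:,1]+40)).astype(np.uint8)
n,l,st,ce=cv2.connectedComponentsWithStats(m); print(st,ce)
i=1+np.argmax(st[1:,4]); c=np.argwhere(l==i)[:,::-1].astype(np.float32)
r=cv2.minAreaRect(c); print(r); b=cv2.boxPoints(r)
W=np.array([bp(p,x,0.016) for x in b]);print(W.round(4),W.mean(0)); 
for k in range(4): print(np.linalg.norm(W[k]-W[k-1]),np.degrees(np.arctan2(*(W[k]-W[k-1])[[1,0]])))
# pad
g=img[:,:].max(2); m=(g<60).astype(np.uint8); m[:, :110]=0;m[:,160:]=0;m[:215]=0;m[280:]=0
n,l,st,ce=cv2.connectedComponentsWithStats(m); print(st)
i=1+np.argmax(st[1:,4]); c=np.argwhere(l==i)[:,::-1].astype(np.float32)
r=cv2.minAreaRect(c);b=cv2.boxPoints(r);W=np.array([bp(p,x,0.024) for x in b]);print(W.round(4),W.mean(0))
for k in range(4): print(np.linalg.norm(W[k]-W[k-1]),np.degrees(np.arctan2(*(W[k]-W[k-1])[[1,0]])))
E
```

```text
[[     0      0    640    480 296549]
 [   595    121      6      7     38]
 [   612    121      6      7     34]
 [   628    121      6      6     34]
 [   579    122      5      7     31]
 [   461    162     71      4    120]
 [   461    164     73    156  10394]] [[313.12118402 239.48072663]
 [597.68421053 124.28947368]
 [614.08823529 124.02941176]
 [630.64705882 123.5       ]
 [580.93548387 124.61290323]
 [495.93333333 163.15      ]
 [495.67750625 242.45237637]]
((496.99993896484375, 241.49996948242188), (154.99996948242188, 71.99998474121094), 90.0)
[[ 0.6377 -0.264   0.016 ]
 [ 0.6344 -0.3934  0.016 ]
 [ 0.3597 -0.3732  0.016 ]
 [ 0.3631 -0.2481  0.016 ]] [ 0.49870774 -0.31967572  0.016     ]
0.27511303945749277 -3.3016783359649535
0.12946370121743206 -91.48307811965017
0.275413692415559 175.7854765002764
0.12506979540916965 88.45905378812607
[[     0      0    640    480 306021]
 [   123    215     18      2     32]
 [   120    227     29     42   1146]
 [   136    279      1      1      1]]
[[0.5385 0.3419 0.024 ]
 [0.5372 0.293  0.024 ]
 [0.4655 0.2922 0.024 ]
 [0.4668 0.3406 0.024 ]] [0.50199609 0.31692577 0.024     ]
0.07173539746545059 1.0145992202217948
0.04892836961960286 -91.50708115230844
0.07173021084463033 -179.33868411970437
0.048486228808633666 88.47765675014945
```

```bash
ls pics
```

```text
side0.png
t1.png
t2.png
top0.png
```

View pics/t1.png

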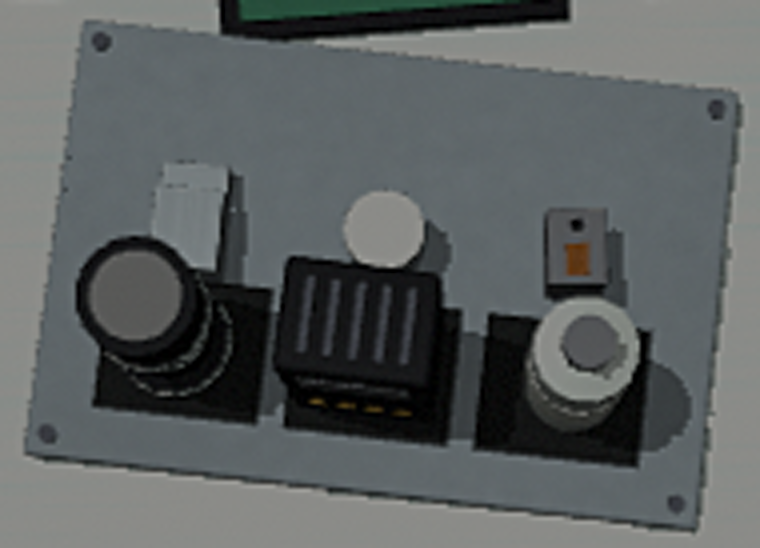

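View pics/t2.png

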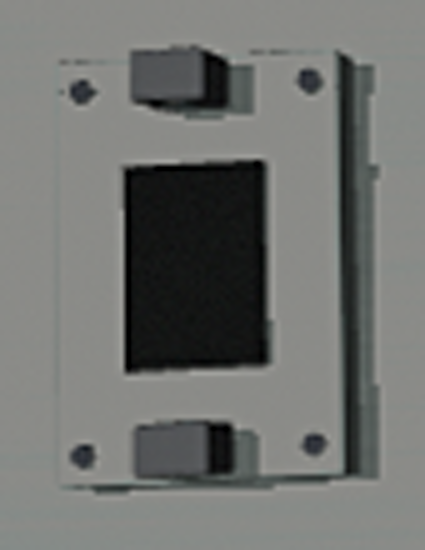

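```bash
python3 - <<'E'
from h import *
from scipy.optimize import least_squares
p=snap("top")
def px(c,o,s): return ((np.array(c)+.5)/s-.5+np.array(o))
def fit(name,pts,loc,z):
    pts=np.array(pts);loc=np.array(loc,float)
    def f(v):
        c,s=np.cos(v[2]),np.sin(v[2]); X=np.c_[loc@np.array([[c,s],[-s,c]])+v[:2],np.full(len(loc),z)]
        return (pj(p,X)-pts).ravel()
    v0=[*np.mean([bp(p,q,z)[:2] for q in pts],0)-0,0]
    r=least_squares(f,v0); print(name,r.x[:2].round(4),np.degrees(r.x[2]).round(2),"res px",np.abs(r.fun).max().round(2)); return r.x
o=(205,125)
C=[px(c,o,4) for c in [(83,21),(738,92),(696,530),(26,457)]]
v=fit("dock",C,[(.1,.15),(.1,-.15),(-.1,-.15),(-.1,.15)],.012)
C=[px(c,(95,195),5) for c in [(123,168),(266,160),(269,364),(126,372)]]
fit("pad",C,[(.036,.024),(.036,-.024),(-.036,-.024),(-.036,.024)],.024)
C=[px(c,(95,195),5) for c in [(57,62),(340,50),(345,475),(60,487)]]
fit("plate",C,[(.075,.05),(.075,-.05),(-.075,-.05),(-.075,.05)],.020)
C=[(459,162.),(532.5,163.5),(534.5,320.5),(458.5,318)]
fit("tray",C,[(.14,.065),(.14,-.065),(-.14,-.065),(-.14,.065)],.016)
c,s=np.cos(v[2]),np.sin(v[2])
def rep(n,q,z):
    X=bp(p,px(q,o,4),z); d=X[:2]-v[:2]; print(n,X.round(4),"in dock",np.round([c*d[0]+s*d[1],-s*d[0]+c*d[1]],4))
rep("lens",(137,289),.117);rep("cart",(593,342),.128);rep("cartsh",(584,348),.110);rep("drive",(359,322),.122)
rep("tin",(384,230),.044);rep("box",(577,247),.046);rep("gauge step mid",(196,175),.028);rep("gauge far left",(163,187),.040);rep("gauge far right",(226,192),.040)
for m in (-.085,0,.085):
    print("mat",np.r_[v[:2]+[c*-.045-s*m,s*-.045+c*m]].round(4))
cv2.imwrite("pics/t3.png",cv2.resize(p["img"][150:340,440:550,::-1],None,fx=3,fy=3))
E
```

```text
dock [0.5937 0.0244] -7.75 res px 0.63
pad [0.5015 0.3173] 1.73 res px 0.58
plate [0.5015 0.3172] 1.23 res px 0.5
tray [ 0.4997 -0.3182] -3.42 res px 1.05
lens [0.5679 0.118  0.117 ] in dock [-0.0382  0.0892]
cart [ 0.5404 -0.0586  0.128 ] in dock [-0.0416 -0.0895]
cartsh [ 0.5411 -0.0564  0.11  ] in dock [-0.0412 -0.0871]
drive [0.5516 0.0313 0.122 ] in dock [-0.0426  0.0012]
tin [0.6056 0.0236 0.044 ] in dock [0.0119 0.0008]
box [ 0.5956 -0.0593  0.046 ] in dock [ 0.0131 -0.0827]
gauge step mid [0.6362 0.1065 0.028 ] in dock [0.031  0.0871]
gauge far left [0.6281 0.1193 0.04  ] in dock [0.0212 0.0986]
gauge far right [0.6251 0.092  0.04  ] in dock [0.022  0.0712]
mat [ 0.5377 -0.0537]
mat [0.5491 0.0305]
mat [0.5606 0.1147]
```

View pics/t3.png

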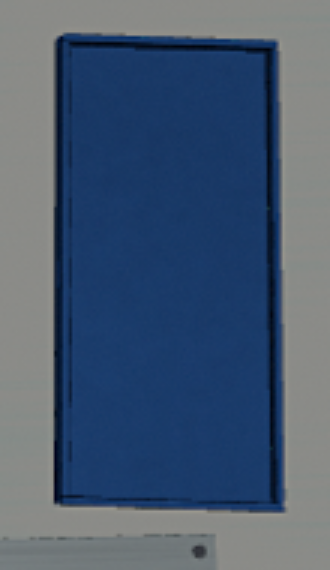

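```bash
cat > plan.py <<'E'
# usage: plan.py x y z jawyaw_deg grip [maxshift]  -> rows to type
import sys; from h import *
x,y,z,yaw,g=map(float,sys.argv[1:6]); mx=float(sys.argv[6]) if len(sys.argv)>6 else .95
o=robot.get_obs(); P=np.array(o["position"]);Q=R.from_quat(o["tool_rot"])
a=np.radians(yaw); best=None
for k in (0,1):
    b=a+k*np.pi; ty=np.array([np.cos(b),np.sin(b),0]); tz=np.array([0,0,-1.]); T=R.from_matrix(np.c_[np.cross(ty,tz),ty,tz])
    rv=(Q.inv()*T).as_rotvec()
    if best is None or np.linalg.norm(rv)<np.linalg.norm(best[1]): best=(T,rv)
T,rv=best; d=np.array([x,y,z])-P
n=1
while True:
    rows=[]
    ok=True
    for i in range(n):
        Qi=Q*R.from_rotvec(rv*i/n); s=Qi.inv().apply(d/n)/.04; t=rv/n/np.radians(5)
        if max(abs(s))>mx or max(abs(t))>mx: ok=False
        rows.append(np.r_[t,s,g])
    if ok: break
    n+=1
print("t",round(o["time"],2),"P",P.round(4),"d",d.round(4),"rot",np.degrees(rv).round(1),"n",n,"q6",o["q"][5].round(2),"F",np.round(o["ft_force"],1),"w",round(o["grip_width"],4))
for i in range(0,n,5): print("; ".join(" ".join(f"{v:g}" for v in r.round(2)) for r in rows[i:i+5]))
E
python3 plan.py 0.5405 -0.0575 0.22 -7.75 -1
```

```text
t 1.2 P [ 0.2717 -0.5628  0.2225] d [ 0.2688  0.5053 -0.0025] rot [ -0.   -0.  -56.5] n 16 q6 -0.18 F [-0.3 -0.3  0.1] w 0.0871
-0 -0 -0.71 0.72 -0.53 0 -1; -0 -0 -0.71 0.75 -0.48 0 -1; -0 -0 -0.71 0.78 -0.44 0 -1; -0 -0 -0.71 0.81 -0.39 0 -1; -0 -0 -0.71 0.83 -0.34 0 -1
-0 -0 -0.71 0.85 -0.28 0 -1; -0 -0 -0.71 0.86 -0.23 0 -1; -0 -0 -0.71 0.88 -0.18 0 -1; -0 -0 -0.71 0.89 -0.12 0 -1; -0 -0 -0.71 0.89 -0.07 0 -1
-0 -0 -0.71 0.89 -0.01 0 -1; -0 -0 -0.71 0.89 0.04 0 -1; -0 -0 -0.71 0.89 0.1 0 -1; -0 -0 -0.71 0.88 0.15 0 -1; -0 -0 -0.71 0.87 0.2 0 -1
-0 -0 -0.71 0.86 0.26 0 -1
```

```bash
python3 -m crank '0 0 -0.7 0.72 -0.53 0 -1; 0 0 -0.7 0.75 -0.48 0 -1; 0 0 -0.7 0.78 -0.44 0 -1; 0 0 -0.7 0.8 -0.4 0 -1; 0 0 -0.7 0.83 -0.34 0 -1' 20; python3 plan.py 0.5405 -0.0575 0.22 -7.75 -1
```

```text
time: 1.82
position: [0.3558, -0.4035, 0.2224]
tool_rot: [0.929, 0.371, 0.0, 0.002]
ft_force: [0.5, -0.2, -0.2]
grip_width: 0.087
t 1.82 P [ 0.3558 -0.4035  0.2224] d [ 0.1847  0.346  -0.0024] rot [  0.2   0.1 -38.7] n 11 q6 -0.24 F [ 0.5 -0.2 -0.2] w 0.087
0 0 -0.7 0.85 -0.28 0 -1; 0 0 -0.7 0.86 -0.23 0 -1; 0 0 -0.7 0.87 -0.18 0 -1; 0 0 -0.7 0.88 -0.12 0 -1; 0 0 -0.7 0.89 -0.07 0 -1
0 0 -0.7 0.89 -0.01 0 -1; 0 0 -0.7 0.89 0.04 0 -1; 0 0 -0.7 0.89 0.1 0 -1; 0 0 -0.7 0.88 0.15 0.01 -1; 0 0 -0.7 0.87 0.21 0.01 -1
0 0 -0.7 0.85 0.26 0.01 -1
```

Rows are followed accurately.

```bash
python3 -m crank '0 0 -0.7 0.85 -0.28 0 -1; 0 0 -0.7 0.86 -0.23 0 -1; 0 0 -0.7 0.87 -0.18 0 -1; 0 0 -0.7 0.88 -0.12 0 -1; 0 0 -0.7 0.89 -0.07 0 -1' ; python3 -m crank '0 0 -0.7 0.89 0 0 -1; 0 0 -0.7 0.89 0.04 0 -1; 0 0 -0.7 0.89 0.1 0 -1; 0 0 -0.7 0.88 0.15 0 -1; 0 0 -0.7 0.87 0.2 0 -1' >/dev/null;  python3 plan.py 0.5405 -0.0575 0.22 -7.75 -1
```

```text
time: 2.45
position: [0.4418, -0.2411, 0.2229]
tool_rot: [0.859, 0.512, 0.0, 0.003]
ft_force: [1.5, -0.3, 0.0]
grip_width: 0.0872
t 3.08 P [ 0.5274 -0.0778  0.2234] d [ 0.0131  0.0203 -0.0034] rot [ 0.4  0.3 -2.6] n 1 q6 -0.17 F [ 1.4 -0.7 -0.4] w 0.0869
0.08 0.07 -0.52 0.56 0.23 0.08 -1
```

```bash
python3 -m crank '0.08 0.07 -0.5 0.56 0.23 0 -1; 0 0 0 0 0 0 -1'; python3 - <<'E'
from h import *
p=snap("wrist","w1.png"); print(p["xyz"],R.from_quat(p["attitude"]).as_matrix().round(3))
for n in ["cartridge_mid","drive_mid","lens_mid","gauge_mid"]:
    for b in spotter.boxes_of(n,p)[:2]: X=w(p,b["at"]); print(n,X.round(4),b["score"],pj(p,X).round())
E
python3 plan.py 0.5405 -0.0575 0.22 -7.75 -1
```

```text
time: 3.32
position: [0.5416, -0.0545, 0.2236]
tool_rot: [0.752, 0.659, 0.001, 0.0]
ft_force: [0.2, 0.1, -0.6]
grip_width: 0.0873
[0.55204918 0.02742681 0.38579339] [[ 0.991 -0.126 -0.038]
 [-0.131 -0.946 -0.295]
 [ 0.001  0.297 -0.955]]
cartridge_mid [ 0.5416 -0.0489  0.1136] 0.63 [[317. 224.]]
drive_mid [ 0.4057 -0.0685  0.1015] 0.75 [[157. 264.]]
drive_mid [0.552  0.0318 0.1222] 0.72 [[317. 112.]]
lens_mid [0.5614 0.102  0.0501] 0.97 [[317.  21.]]
t 3.58 P [ 0.5403 -0.0565  0.2235] d [ 0.0002 -0.001  -0.0035] rot [-0. -0.  0.] n 1 q6 -0.18 F [0.3 0.5 0.5] w 0.087
-0 -0 0 -0.02 0.01 0.09 -1
```

View pics/w1.png

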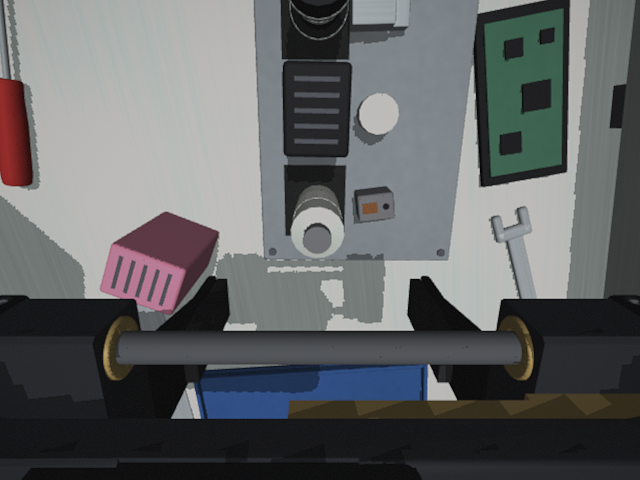

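```bash
python3 - <<'E'
from h import *
p=snap("wrist")
cv2.imwrite("pics/w1c.png",cv2.resize(p["img"][50:270,250:420,::-1],None,fx=3.5,fy=3.5,interpolation=cv2.INTER_CUBIC)[:600])
c,s=np.cos(np.radians(-7.75)),np.sin(np.radians(-7.75))
for n,q,z in [("cap",(317,239),.128),("shoulder",(317,232),.110)]:
    X=bp(p,q,z); d=X[:2]-[.5937,.0244]; print(n,X.round(4),np.round([c*d[0]+s*d[1],-s*d[0]+c*d[1]],4))
E
```

```text
cap [ 0.539  -0.0578  0.128 ] [-0.0432 -0.0888]
shoulder [ 0.5389 -0.0579  0.11  ] [-0.0432 -0.089 ]
```

View pics/w1c.png

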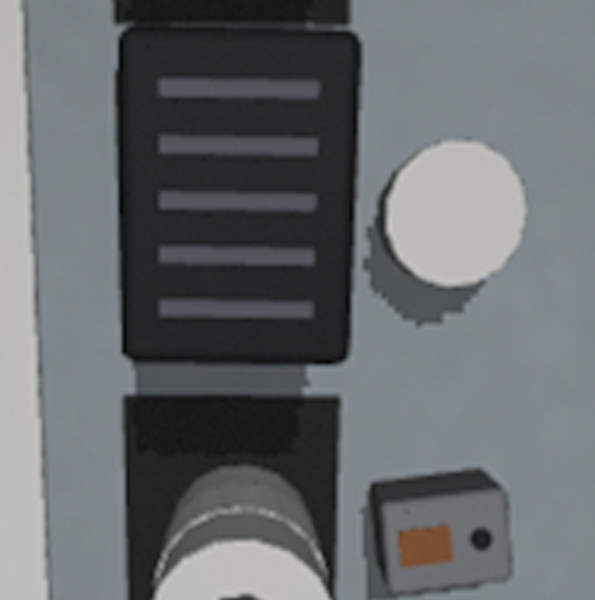

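```bash
python3 plan.py 0.5393 -0.0578 0.074 -7.75 -1
```

```text
t 3.62 P [ 0.5404 -0.0565  0.2235] d [-0.0011 -0.0013 -0.1495] rot [ 0. -0.  0.] n 4 q6 -0.18 F [0.5 0.2 0.3] w 0.0866
0 -0 0 -0.01 -0.01 0.93 -1; 0 -0 0 -0.01 -0.01 0.93 -1; 0 -0 0 -0.01 -0.01 0.93 -1; 0 -0 0 -0.01 -0.01 0.93 -1
```

```bash
python3 -m crank '0 0 0 -0.02 0 0.93 -1; 0 0 0 -0.02 -0.02 0.93 -1; 0 0 0 0 -0.02 0.93 -1; 0 0 0 0 0 0.85 -1; 0 0 0 0 0 0 -1'; python3 plan.py 0.5393 -0.0578 0.074 -7.75 -1;python3 -m crank '0 0 0 0 0 0 1; 0 0 0 0 0 0 1; 0 0 0 0 0 0 1; 0 0 0 0 0 0 1' 15
```

```text
time: 4.25
position: [0.5401, -0.0628, 0.0763]
tool_rot: [0.756, 0.655, 0.002, 0.003]
ft_force: [0.1, 1.1, -0.5]
grip_width: 0.0869
t 4.25 P [ 0.5401 -0.0628  0.0763] d [-0.0008  0.005  -0.0023] rot [ 0.3  0.1 -0.4] n 1 q6 -0.18 F [ 0.1  1.1 -0.5] w 0.0869
0.07 0.01 -0.08 0.12 -0.04 0.06 -1
time: 4.75
position: [0.5429, -0.0643, 0.0807]
tool_rot: [0.756, 0.655, 0.004, 0.006]
ft_force: [-0.1, -0.3, 0.8]
grip_width: 0.0548
```

```bash
python3 plan.py 0.5393 -0.0578 0.074 -7.75 0.2;
```

```text
t 4.75 P [ 0.5429 -0.0643  0.0807] d [-0.0036  0.0065 -0.0067] rot [ 0.8  0.2 -0.5] n 1 q6 -0.18 F [-0.1 -0.3  0.8] w 0.0548
0.16 0.03 -0.09 0.15 -0.11 0.17 0.2
```

```bash
python3 -m crank '0.16 0 -0.1 0.15 -0.11 0.16 0.2; 0 0 0 0 0 0 0.2'; python3 plan.py 0.5393 -0.0578 0.074 -7.75 0.2;sleep 0.1;python3 plan.py 0.5393 -0.0578 0.074 -7.75 0.2;
```

```text
time: 5.0
position: [0.5394, -0.0573, 0.0743]
tool_rot: [0.753, 0.658, -0.001, 0.001]
ft_force: [0.5, 0.1, -2.1]
grip_width: 0.0416
t 5.0 P [ 0.5394 -0.0573  0.0743] d [-0.0001 -0.0005 -0.0003] rot [-0.   0.2  0.1] n 1 q6 -0.17 F [ 0.5  0.1 -2.1] w 0.0416
-0 0.03 0.01 -0.01 0 0.01 0.2
t 5.0 P [ 0.5394 -0.0573  0.0743] d [-0.0001 -0.0005 -0.0003] rot [-0.   0.2  0.1] n 1 q6 -0.17 F [ 0.5  0.1 -2.1] w 0.0416
-0 0.03 0.01 -0.01 0 0.01 0.2
```

```bash
python3 -m crank '0 0 0 0 0 0 1; 0 0 0 0 0 0 1' 20; python3 plan.py 0.5393 -0.0578 0.14 -7.75 1
```

```text
time: 5.25
position: [0.5392, -0.057, 0.074]
tool_rot: [0.753, 0.658, -0.001, 0.001]
ft_force: [0.5, 0.8, 0.2]
grip_width: 0.0414
t 5.25 P [ 0.5392 -0.057   0.074 ] d [ 0.0001 -0.0008  0.066 ] rot [-0.   0.2  0.1] n 2 q6 -0.17 F [0.5 0.8 0.2] w 0.0414
-0 0.02 0.01 -0.01 0 -0.83 1; -0 0.02 0.01 -0.01 0 -0.83 1
```

```bash
python3 -m crank '0 0 0 0 0 -0.83 1; 0 0 0 0 0 -0.83 1'; python3 plan.py 0.5875 -0.3234 0.14 -7.75 1
```

```text
time: 5.5
position: [0.5367, -0.0562, 0.1386]
tool_rot: [0.753, 0.658, -0.004, -0.003]
ft_force: [-0.3, -0.5, -0.9]
grip_width: 0.0417
t 5.5 P [ 0.5367 -0.0562  0.1386] d [ 0.0508 -0.2672  0.0014] rot [-0.5  0.1  0.1] n 7 q6 -0.17 F [-0.3 -0.5 -0.9] w 0.0417
-0.02 0 0 -0.92 0.31 -0.01 1; -0.02 0 0 -0.92 0.31 -0.01 1; -0.02 0 0 -0.92 0.31 -0.01 1; -0.02 0 0 -0.92 0.31 -0.01 1; -0.02 0 0 -0.92 0.31 -0.01 1
-0.02 0 0 -0.92 0.31 -0.01 1; -0.02 0 0 -0.92 0.31 -0.01 1
```

```bash
python3 -m crank '0 0 0 -0.92 0.31 0 1; 0 0 0 -0.92 0.31 0 1; 0 0 0 -0.92 0.31 0 1; 0 0 0 -0.92 0.31 0 1; 0 0 0 -0.92 0.31 0 1'; python3 plan.py 0.5875 -0.3234 0.14 -7.75 1
```

```text
time: 6.12
position: [0.5742, -0.2484, 0.1401]
tool_rot: [0.751, 0.66, -0.003, -0.003]
ft_force: [-0.3, -0.2, -2.3]
grip_width: 0.0416
t 6.12 P [ 0.5742 -0.2484  0.1401] d [ 0.0133 -0.075  -0.0001] rot [-0.5 -0.   0.4] n 2 q6 -0.45 F [-0.3 -0.2 -2.3] w 0.0416
-0.05 -0 0.04 -0.91 0.29 -0 1; -0.05 -0 0.04 -0.91 0.29 -0 1
```

```bash
python3 -m crank '-0.05 0 0.04 -0.91 0.29 0 1; -0.05 0 0.04 -0.7 0.2 0.3 1; 0 0 0 0 0 0.5 1; 0 0 0 0 0 0.2 1'; python3 plan.py 0.5875 -0.3234 0.068 -7.75 1
```

```text
time: 6.62
position: [0.5843, -0.3203, 0.0961]
tool_rot: [0.755, 0.656, 0.0, -0.001]
ft_force: [-0.9, -0.3, -2.7]
grip_width: 0.041
t 6.62 P [ 0.5843 -0.3203  0.0961] d [ 0.0032 -0.0031 -0.0281] rot [-0.1 -0.1 -0.3] n 1 q6 -0.53 F [-0.9 -0.3 -2.7] w 0.041
-0.01 -0.01 -0.06 -0.07 0.09 0.7 1
```

```bash
python3 -m crank '0 0 -0.06 -0.07 0.09 0.3 1; 0 0 0 0 0 0.25 1; 0 0 0 0 0 0.1 1'; python3 plan.py 0.5875 -0.3234 0.067 -7.75 1
```

```text
time: 7.0
position: [0.5873, -0.3223, 0.0675]
tool_rot: [0.753, 0.658, -0.0, -0.002]
ft_force: [0.2, -0.6, -1.4]
grip_width: 0.0417
t 7.0 P [ 0.5873 -0.3223  0.0675] d [ 0.0002 -0.0011 -0.0005] rot [-0.2 -0.1  0.1] n 1 q6 -0.54 F [ 0.2 -0.6 -1.4] w 0.0417
-0.04 -0.03 0.02 -0.03 0.01 0.01 1
```

```bash
python3 -m crank '0 0 0 0 0 0.03 1; 0 0 0 0 0 0.01 1'; python3 plan.py 0.5875 -0.3234 0.067 -7.75 1
```

```text
time: 7.25
position: [0.5879, -0.3222, 0.0671]
tool_rot: [0.752, 0.659, -0.0, -0.001]
ft_force: [-0.6, -0.1, -0.8]
grip_width: 0.0417
t 7.25 P [ 0.5879 -0.3222  0.0671] d [-0.0004 -0.0012 -0.0001] rot [-0.1 -0.1  0.2] n 1 q6 -0.54 F [-0.6 -0.1 -0.8] w 0.0417
-0.02 -0.02 0.03 -0.03 -0.01 0 1
```

```bash
python3 -m crank '0 0 0 0 0 0.01 0; 0 0 0 0 0 0 -0.1; 0 0 0 0 0 0 -0.3'; python3 plan.py 0.5875 -0.3234 0.18 -7.75 -0.3
```

```text
time: 7.62
position: [0.589, -0.3228, 0.068]
tool_rot: [0.752, 0.659, 0.0, 0.0]
ft_force: [-0.2, 0.1, -0.1]
grip_width: 0.052
t 7.62 P [ 0.589  -0.3228  0.068 ] d [-0.0015 -0.0006  0.112 ] rot [ 0.1 -0.   0.2] n 3 q6 -0.54 F [-0.2  0.1 -0.1] w 0.052
0 -0 0.01 -0.01 -0.01 -0.93 -0.3; 0 -0 0.01 -0.01 -0.01 -0.93 -0.3; 0 -0 0.01 -0.01 -0.01 -0.93 -0.3
```

```bash
python3 -m crank '0 0 0 0 -0.02 -0.5 -0.3; 0 0 0 0 -0.02 -0.93 -0.5; 0 0 0 0 0 -0.93 -1'; python3 plan.py 0.550 0.010 0.20 -7.75 -1
```

```text
time: 8.0
position: [0.5857, -0.3216, 0.164]
tool_rot: [0.752, 0.659, -0.0, -0.003]
ft_force: [0.8, 0.4, -0.1]
grip_width: 0.0685
t 8.0 P [ 0.5857 -0.3216  0.164 ] d [-0.0357  0.3316  0.036 ] rot [-0.2 -0.2  0.2] n 9 q6 -0.54 F [ 0.8  0.4 -0.1] w 0.0685
-0.01 -0 0 0.9 -0.22 -0.1 -1; -0.01 -0 0 0.9 -0.22 -0.1 -1; -0.01 -0 0 0.9 -0.22 -0.1 -1; -0.01 -0 0 0.9 -0.22 -0.1 -1; -0.01 -0 0 0.9 -0.22 -0.1 -1
-0.01 -0 0 0.9 -0.22 -0.1 -1; -0.01 -0 0 0.9 -0.22 -0.1 -1; -0.01 -0 0 0.9 -0.22 -0.1 -1; -0.01 -0 0 0.9 -0.22 -0.1 -1
```

```bash
python3 -m crank '0 0 0 0.9 -0.22 -0.1 -1; 0 0 0 0.9 -0.22 -0.1 -1; 0 0 0 0.9 -0.22 -0.1 -1; 0 0 0 0.9 -0.22 -0.1 -1; 0 0 0 0.9 -0.22 -0.1 -1';python3 -m crank '0 0 0 0.9 -0.22 -0.1 -1; 0 0 0 0.9 -0.22 -0.1 -1; 0 0 0 0.9 -0.22 -0.1 -1; 0 0 0 0 0 0 -1'; python3 - <<'E'
from h import *
p=snap("wrist","w2.png")
for n in ["drive_mid","lens_mid","cartridge_mid"]:
    for b in spotter.boxes_of(n,p)[:2]: X=w(p,b["at"]); print(n,X.round(4),b["score"],pj(p,X).round())
t=snap("top","t4.png")
import pickle; pickle.dump({k:p[k] for k in("camera_matrix","xyz","attitude")},open("w2.pkl","wb"))
E
python3 plan.py 0.550 0.010 0.20 -7.75 -1
```

```text
time: 8.62
position: [0.5702, -0.1387, 0.1971]
tool_rot: [0.754, 0.657, 0.003, 0.008]
ft_force: [-0.4, -0.1, -0.9]
grip_width: 0.087
time: 9.12
position: [0.559, -0.0225, 0.2153]
tool_rot: [0.753, 0.658, 0.006, 0.012]
ft_force: [0.4, 0.2, 0.3]
grip_width: 0.087
drive_mid [0.555  0.0359 0.122 ] 0.88 [[297. 157.]]
drive_mid [ 0.4096 -0.059   0.0679] 0.88 [[155. 279.]]
lens_mid [0.5672 0.1126 0.1205] 0.55 [[298.  28.]]
t 9.38 P [ 0.5597 -0.026   0.2138] d [-0.0097  0.036  -0.0138] rot [ 1.4  0.5 -0.3] n 1 q6 -0.1 F [ 0.3 -0.7  0.2] w 0.0869
0.28 0.09 -0.05 0.86 -0.37 0.33 -1
```

View pics/w2.png

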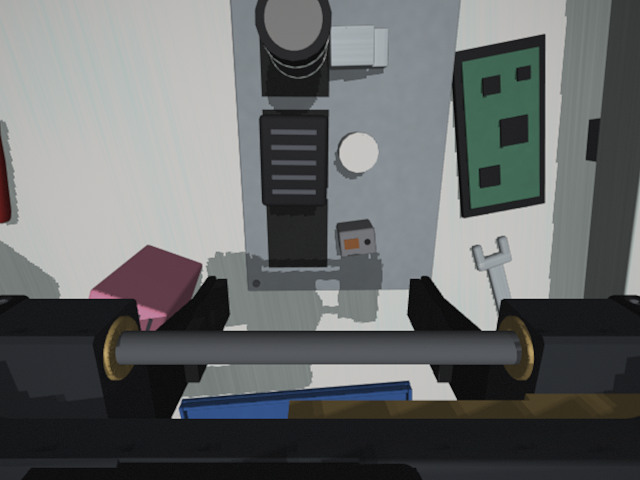

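View pics/t4.png

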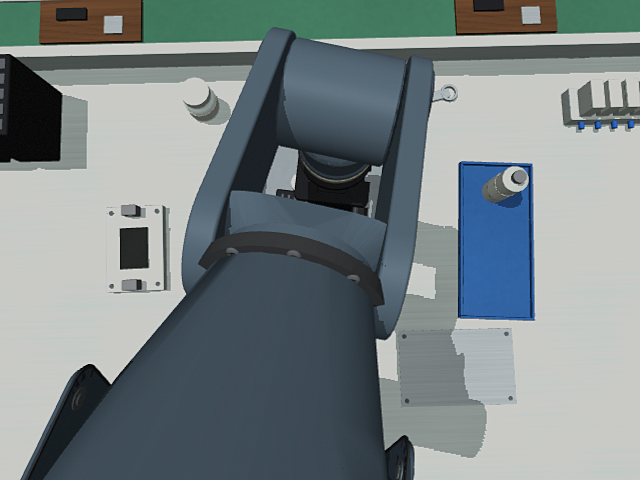

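```bash
python3 - <<'E'
from h import *
import pickle; p=pickle.load(open("w2.pkl","rb"))
im=cv2.imread("pics/w2.png"); cv2.imwrite("pics/w2c.png",cv2.resize(im[0:220,225:400],None,fx=3.5,fy=2.7,interpolation=cv2.INTER_CUBIC))
c,s=np.cos(np.radians(-7.75)),np.sin(np.radians(-7.75))
def rep(n,q,z):
    X=bp(p,q,z); d=X[:2]-[.5937,.0244]; print(n,X.round(4),np.round([c*d[0]+s*d[1],-s*d[0]+c*d[1]],4)); return X
A=[rep("d",q,.122) for q in [(261.5,111),(328,111),(327,205.5),(263,205)]]; print(np.mean(A,0)); 
e=A[1]-A[2];f=A[0]-A[3];print(np.degrees(np.arctan2(-e[0],e[1])),np.degrees(np.arctan2(-f[0],f[1])),np.linalg.norm(e),np.linalg.norm(A[0]-A[1]))
rep("lens",(293,19),.117)
E
```

```text
d [0.5363 0.0679 0.122 ] [-0.0627  0.0354]
d [0.5792 0.0621 0.122 ] [-0.0194  0.0354]
d [ 5.705e-01 -5.000e-04  1.220e-01] [-0.0197 -0.0278]
d [0.526  0.0062 0.122 ] [-0.0646 -0.0272]
[0.55300964 0.03391145 0.122     ]
-7.945922184632584 -9.468855301666832 0.06320550268204359 0.04326072671578271
lens [0.5648 0.1187 0.117 ] [-0.0413  0.0895]
```

View pics/w2c.png

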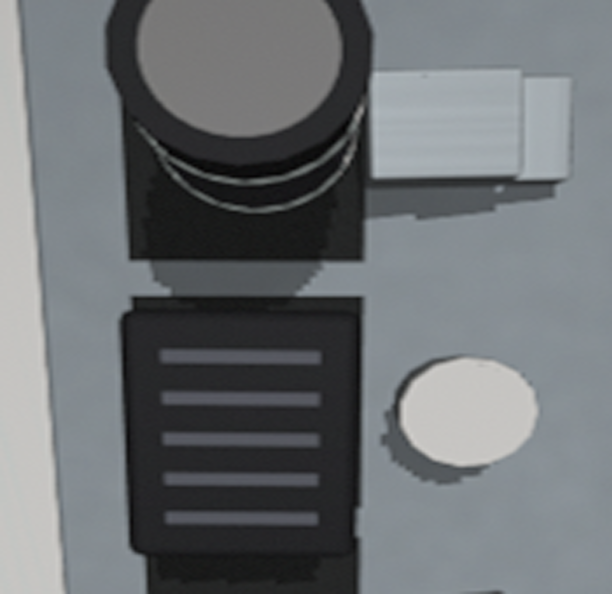

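```bash
python3 plan.py 0.552 0.032 0.16 -7.9 -1 
```

```text
t 9.38 P [ 0.5597 -0.026   0.2138] d [-0.0077  0.058  -0.0538] rot [ 1.4  0.5 -0.1] n 2 q6 -0.1 F [ 0.3 -0.7  0.2] w 0.0869
0.14 0.05 -0.01 0.71 -0.21 0.66 -1; 0.14 0.05 -0.01 0.71 -0.2 0.67 -1
```

```bash
python3 -m crank '0.15 0.05 0 0.71 -0.2 0.66 -1; 0.15 0.05 0 0.71 -0.2 0.6 -1; 0 0 0 0 0 0 -1'; python3 plan.py 0.552 0.032 0.075 -7.9 -1 
```

```text
time: 9.75
position: [0.5544, 0.0288, 0.1618]
tool_rot: [0.757, 0.653, 0.0, 0.0]
ft_force: [0.7, 0.5, 1.1]
grip_width: 0.0873
t 9.75 P [0.5544 0.0288 0.1618] d [-0.0024  0.0032 -0.0868] rot [ 0.  -0.  -0.5] n 3 q6 -0.0 F [0.7 0.5 1.1] w 0.0873
0 -0 -0.03 0.02 -0.02 0.72 -1; 0 -0 -0.03 0.02 -0.02 0.72 -1; 0 -0 -0.03 0.02 -0.02 0.72 -1
```

```bash
python3 -m crank '0 0 -0.05 0.04 -0.03 0.75 -1; 0 0 -0.05 0.03 -0.03 0.75 -1; 0 0 0 0 0 0.6 -1; 0 0 0 0 0 0 -1'; python3 plan.py 0.552 0.032 0.075 -7.9 -0.5 
```

```text
time: 10.25
position: [0.5583, 0.0252, 0.0789]
tool_rot: [0.755, 0.655, 0.002, 0.005]
ft_force: [0.9, -0.4, 0.6]
grip_width: 0.0872
t 10.25 P [0.5583 0.0252 0.0789] d [-0.0063  0.0068 -0.0039] rot [ 0.6  0.1 -0.2] n 1 q6 -0.01 F [ 0.9 -0.4  0.6] w 0.0872
0.12 0.03 -0.04 0.15 -0.18 0.09 -0.5
```

```bash
python3 -m crank '0.12 0.03 -0.04 0.15 -0.18 0.1 -0.3; 0 0 0 0 0 0 -0.3'; python3 plan.py 0.552 0.032 0.075 -7.9 0 
```

```text
time: 10.5
position: [0.5535, 0.0309, 0.0767]
tool_rot: [0.755, 0.656, 0.001, 0.001]
ft_force: [0.1, 0.9, -0.5]
grip_width: 0.0742
t 10.5 P [0.5535 0.0309 0.0767] d [-0.0015  0.0011 -0.0017] rot [ 0.2 -0.  -0.1] n 1 q6 -0.01 F [ 0.1  0.9 -0.5] w 0.0742
0.03 -0 -0.02 0.02 -0.04 0.04 0
```

```bash
python3 -m crank '0.03 0 0 0.04 -0.03 0.04 0.1; 0 0 0 0.02 -0.01 0.02 0.5; 0 0 0 0 0 0 1' 25; python3 plan.py 0.552 0.032 0.075 -7.9 0 
```

```text
time: 10.88
position: [0.5531, 0.0337, 0.0759]
tool_rot: [0.755, 0.656, 0.001, 0.001]
ft_force: [-0.4, 0.4, -2.1]
grip_width: 0.046
t 10.88 P [0.5531 0.0337 0.0759] d [-0.0011 -0.0017 -0.0009] rot [ 0.2 -0.  -0.1] n 1 q6 -0.0 F [-0.4  0.4 -2.1] w 0.046
0.03 -0 -0.02 -0.05 -0.02 0.02 0
```

```bash
python3 -m crank '0 0 0 0 0 0 1; 0 0 0 0 0 0 1' 30; python3 plan.py 0.5531 0.0337 0.14 -7.9 1 
```

```text
time: 11.12
position: [0.5531, 0.0338, 0.0759]
tool_rot: [0.754, 0.656, 0.001, 0.001]
ft_force: [0.4, 0.5, -0.4]
grip_width: 0.046
t 11.12 P [0.5531 0.0338 0.0759] d [-0.     -0.0001  0.0641] rot [ 0.2  0.  -0.1] n 2 q6 -0.0 F [ 0.4  0.5 -0.4] w 0.046
0.02 0 -0.01 -0 0 -0.8 1; 0.02 0 -0.01 -0 0 -0.8 1
```

```bash
python3 -m crank '0 0 0 0 0 -0.8 1; 0 0 0 0 0 -0.85 1'; python3 plan.py 0.4997 -0.3182 0.14 -7.9 1 
```

```text
time: 11.38
position: [0.5496, 0.0341, 0.1393]
tool_rot: [0.755, 0.656, -0.002, -0.003]
ft_force: [0.4, -0.3, -4.3]
grip_width: 0.0461
t 11.38 P [0.5496 0.0341 0.1393] d [-0.0499 -0.3523  0.0007] rot [-0.4  0.  -0.1] n 10 q6 -0.0 F [ 0.4 -0.3 -4.3] w 0.0461
-0.01 0 -0 -0.89 -0 -0 1; -0.01 0 -0 -0.89 -0 -0 1; -0.01 0 -0 -0.89 -0 -0 1; -0.01 0 -0 -0.89 -0 -0 1; -0.01 0 -0 -0.89 -0 -0 1
-0.01 0 -0 -0.89 -0 -0 1; -0.01 0 -0 -0.89 -0 -0 1; -0.01 0 -0 -0.89 -0 -0 1; -0.01 0 -0 -0.89 -0 -0 1; -0.01 0 -0 -0.89 -0 -0 1
```

```bash
python3 -m crank '0 0 0 -0.89 0 0 1; 0 0 0 -0.89 0 0 1; 0 0 0 -0.89 0 0 1; 0 0 0 -0.89 0 0 1; 0 0 0 -0.89 0 0 1'; python3 plan.py 0.4997 -0.3182 0.13 -7.9 1 
```

```text
time: 12.0
position: [0.5244, -0.1437, 0.1396]
tool_rot: [0.753, 0.658, -0.002, -0.003]
ft_force: [-0.1, 0.6, -3.2]
grip_width: 0.0458
t 12.0 P [ 0.5244 -0.1437  0.1396] d [-0.0247 -0.1745 -0.0096] rot [-0.4 -0.1  0.3] n 5 q6 -0.34 F [-0.1  0.6 -3.2] w 0.0458
-0.02 -0 0.01 -0.88 -0.01 0.05 1; -0.02 -0 0.01 -0.88 -0.01 0.05 1; -0.02 -0 0.01 -0.88 -0 0.05 1; -0.02 -0 0.01 -0.88 -0 0.05 1; -0.02 -0 0.01 -0.88 -0 0.05 1
```

```bash
python3 -m crank '0 0 0 -0.88 0 0 1; 0 0 0 -0.88 0 0 1; 0 0 0 -0.88 0 0 1; 0 0 0 -0.88 0 0.2 1; 0 0 0 -0.8 0 0.2 1'; python3 plan.py 0.4997 -0.3182 0.0689 -7.9 1 
```

```text
time: 12.62
position: [0.4975, -0.3193, 0.1195]
tool_rot: [0.753, 0.658, -0.002, -0.006]
ft_force: [0.8, -0.1, -3.3]
grip_width: 0.0464
t 12.62 P [ 0.4975 -0.3193  0.1195] d [ 0.0022  0.0011 -0.0506] rot [-0.7 -0.3  0.2] n 2 q6 -0.62 F [ 0.8 -0.1 -3.3] w 0.0464
-0.07 -0.03 0.02 0.01 0.03 0.63 1; -0.07 -0.03 0.02 0.02 0.03 0.63 1
```

```bash
python3 -m crank '-0.07 -0.03 0.02 0 0.03 0.6 1; -0.07 -0.03 0 0 0.03 0.4 1; 0 0 0 0 0 0.1 1; 0 0 0 0 0 0 1'; python3 plan.py 0.4997 -0.3182 0.0689 -7.9 1 
```

```text
time: 13.12
position: [0.4973, -0.322, 0.0714]
tool_rot: [0.755, 0.655, -0.0, -0.002]
ft_force: [0.6, 0.6, -3.9]
grip_width: 0.0459
t 13.12 P [ 0.4973 -0.322   0.0714] d [ 0.0024  0.0038 -0.0025] rot [-0.2 -0.1 -0.2] n 1 q6 -0.62 F [ 0.6  0.6 -3.9] w 0.0459
-0.04 -0.02 -0.04 0.1 0.05 0.06 1
```

```bash
python3 -m crank '-0.04 -0.02 -0.04 0 0 0.06 1; 0 0 0 0 0 0.02 1; 0 0 0 0 0 0 1'; python3 plan.py 0.4997 -0.3182 0.0689 -7.9 1 
```

```text
time: 13.5
position: [0.4982, -0.3221, 0.0695]
tool_rot: [0.754, 0.657, 0.0, 0.001]
ft_force: [0.5, -0.2, -3.2]
grip_width: 0.0461
t 13.5 P [ 0.4982 -0.3221  0.0695] d [ 0.0015  0.0039 -0.0006] rot [0.1 0.1 0.1] n 1 q6 -0.63 F [ 0.5 -0.2 -3.2] w 0.0461
0.03 0.02 0.02 0.1 0.02 0.01 1
```

```bash
python3 -m crank '0 0 0 0 0 0.02 1; 0 0 0 0 0 0.01 1; 0 0 0 0 0 0.01 1'; python3 plan.py 0.4997 -0.3182 0.0689 -7.9 1 
```

```text
time: 13.88
position: [0.4985, -0.3222, 0.0689]
tool_rot: [0.754, 0.657, 0.0, 0.002]
ft_force: [-0.0, -0.3, 0.1]
grip_width: 0.0461
t 13.88 P [ 0.4985 -0.3222  0.0689] d [ 0.0012  0.004  -0.    ] rot [0.2 0.1 0.1] n 1 q6 -0.63 F [-0.  -0.3  0.1] w 0.0461
0.04 0.02 0.02 0.1 0.02 0 1
```

```bash
python3 -m crank '0 0 0 0 0 0 -0.1; 0 0 0 0 0 0 -0.2; 0 0 0 0 0 0 -0.4; 0 0 0 0 0 -0.6 -0.4; 0 0 0 0 0 -0.9 -0.6'; python3 plan.py 0.5645 0.09 0.2 -7.9 -1 
```

```text
time: 14.5
position: [0.4979, -0.3218, 0.1285]
tool_rot: [0.754, 0.657, 0.0, 0.001]
ft_force: [0.5, 0.0, -0.0]
grip_width: 0.0646
t 14.5 P [ 0.4979 -0.3218  0.1285] d [0.0666 0.4118 0.0715] rot [0.1 0.  0.1] n 11 q6 -0.63 F [ 0.5  0.  -0. ] w 0.0646
0 0 0 0.95 0.02 -0.16 -1; 0 0 0 0.95 0.02 -0.16 -1; 0 0 0 0.95 0.02 -0.16 -1; 0 0 0 0.95 0.02 -0.16 -1; 0 0 0 0.95 0.02 -0.16 -1
0 0 0 0.95 0.02 -0.16 -1; 0 0 0 0.95 0.02 -0.16 -1; 0 0 0 0.95 0.02 -0.16 -1; 0 0 0 0.95 0.02 -0.16 -1; 0 0 0 0.95 0.02 -0.16 -1
0 0 0 0.95 0.02 -0.16 -1
```

```bash
python3 -m crank '0 0 0 0 0 -0.9 -1; 0 0 0 0.95 0.02 -0.3 -1; 0 0 0 0.95 0.02 -0.3 -1; 0 0 0 0.95 0.02 -0.1 -1; 0 0 0 0.95 0.02 0 -1'; python3 -m crank '0 0 0 0.95 0.02 0 -1; 0 0 0 0.95 0.02 0 -1; 0 0 0 0.95 0.02 0 -1; 0 0 0 0.95 0.02 0 -1; 0 0 0 0.95 0.02 0 -1';  python3 plan.py 0.5645 0.07 0.2 -7.9 -1
```

```text
time: 15.12
position: [0.525, -0.1729, 0.1984]
tool_rot: [0.756, 0.655, 0.001, 0.007]
ft_force: [0.5, -0.5, -0.2]
grip_width: 0.0871
time: 15.75
position: [0.5573, 0.0205, 0.1984]
tool_rot: [0.756, 0.655, 0.003, 0.009]
ft_force: [1.4, 0.2, -1.2]
grip_width: 0.087
t 15.75 P [0.5573 0.0205 0.1984] d [0.0072 0.0495 0.0016] rot [ 0.9  0.4 -0.3] n 2 q6 -0.01 F [ 1.4  0.2 -1.2] w 0.087
0.09 0.04 -0.03 0.63 0 -0.02 -1; 0.09 0.04 -0.03 0.63 0 -0.02 -1
```

```bash
python3 -m crank '0.1 0.04 0 0.5 0 0 -1; 0.1 0.04 0 0 0 0 -1; 0 0 0 0 0 0 -1'; python3 - <<'E'
from h import *
import pickle
p=snap("wrist","w3.png");pickle.dump({k:p[k] for k in("camera_matrix","xyz","attitude")},open("w3.pkl","wb"))
cv2.imwrite("pics/w3c.png",cv2.resize(p["img"][0:240,200:440,::-1],None,fx=2.5,fy=2.5,interpolation=cv2.INTER_CUBIC))
E
python3 plan.py 0.5645 0.1183 0.2 -7.9 -1
```

```text
time: 16.12
position: [0.5604, 0.0418, 0.1984]
tool_rot: [0.755, 0.656, -0.001, -0.0]
ft_force: [-0.9, 0.4, -0.0]
grip_width: 0.0872
t 16.18 P [0.5603 0.0417 0.1984] d [0.0042 0.0766 0.0016] rot [-0.1  0.  -0.1] n 3 q6 0.02 F [ 0.2 -0.4 -0.6] w 0.0869
-0.01 0 -0.01 0.64 -0.05 -0.01 -1; -0.01 0 -0.01 0.64 -0.05 -0.01 -1; -0.01 0 -0.01 0.64 -0.05 -0.01 -1
```

View pics/w3c.png

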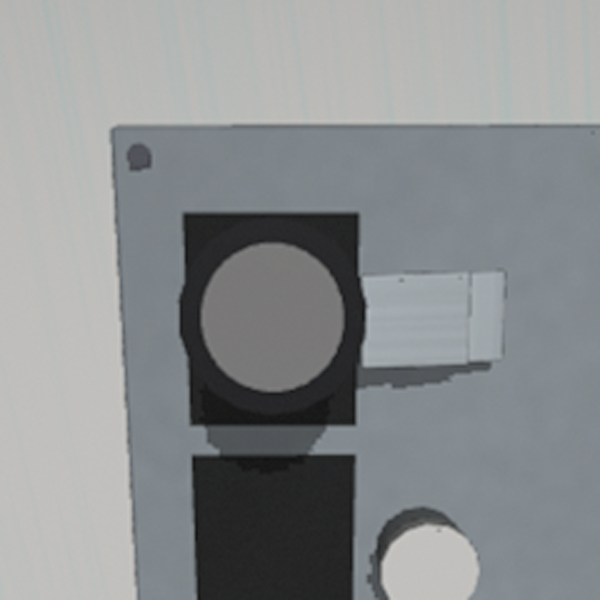

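```bash
python3 - <<'E'
from h import *
import pickle; p=pickle.load(open("w3.pkl","rb"))
c,s=np.cos(np.radians(-7.75)),np.sin(np.radians(-7.75))
def rep(n,q,z):
    q=((q[0]+.5)/2.5-.5+200,(q[1]+.5)/2.5-.5)
    X=bp(p,q,z); d=X[:2]-[.5937,.0244]; print(n,X.round(4),np.round([c*d[0]+s*d[1],-s*d[0]+c*d[1]],4)); return X
rep("lens",(273,316),.117)
a=rep("stepTL",(469,272),.040);b=rep("stepBL",(469,363),.040);rep("endT",(506,270),.028);rep("endB",(503,360),.028);e=rep("edgeTop",(364,275),.040);f=rep("edgeBot",(364,367),.04)
for u,v in((a,e),(b,f)): print(np.degrees(np.arctan2(*(u-v)[[1,0]])))
E
```

```text
lens [0.565  0.1199 0.117 ] [-0.0413  0.0907]
stepTL [0.6284 0.1233 0.04  ] [0.0211 0.1027]
stepBL [0.626  0.0944 0.04  ] [0.0225 0.0737]
endT [0.643  0.1222 0.028 ] [0.0357 0.1036]
endB [0.6398 0.0926 0.028 ] [0.0365 0.0738]
edgeTop [0.5943 0.1272 0.04  ] [-0.0133  0.1019]
edgeBot [0.5908 0.098  0.04  ] [-0.0128  0.0725]
-6.473076639068597
-5.8831649330917815
```

```bash
python3 -m crank '0 0 0 0.65 -0.02 0.4 -1; 0 0 0 0.65 -0.02 0.4 -1; 0 0 0 0.65 0 0.4 -1; 0 0 0 0 0 0 -1'; python3 plan.py 0.565 0.119 0.08 -7.9 -1
```

```text
time: 16.68
position: [0.5713, 0.1143, 0.1495]
tool_rot: [0.758, 0.653, -0.001, 0.001]
ft_force: [-0.1, 0.8, -0.0]
grip_width: 0.0869
t 16.68 P [0.5713 0.1143 0.1495] d [-0.0063  0.0047 -0.0695] rot [-0.   0.2 -0.6] n 2 q6 0.16 F [-0.1  0.8 -0. ] w 0.0869
-0 0.02 -0.06 0.05 -0.09 0.87 -1; -0 0.02 -0.06 0.05 -0.09 0.87 -1
```

```bash
python3 -m crank '0 0 -0.06 0.08 -0.12 0.8 -1; 0 0 -0.06 0.08 -0.12 0.8 -1; 0 0 0 0.05 -0.05 0.05 -1; 0 0 0 0 0 0 -1'; python3 plan.py 0.565 0.119 0.08 -7.9 -1
```

```text
time: 17.18
position: [0.5646, 0.1182, 0.0855]
tool_rot: [0.756, 0.655, 0.001, 0.004]
ft_force: [-0.1, -0.3, 0.3]
grip_width: 0.0872
t 17.18 P [0.5646 0.1182 0.0855] d [ 0.0004  0.0008 -0.0055] rot [ 0.4  0.2 -0.3] n 1 q6 0.16 F [-0.1 -0.3  0.3] w 0.0872
0.08 0.04 -0.06 0.02 0.01 0.14 -1
```

```bash
python3 -m crank '0.08 0.04 -0.06 0.02 0.01 0.14 -0.3; 0 0 0 0 0 0 0; 0 0 0 0 0 0 0'; python3 plan.py 0.565 0.119 0.08 -7.9 -1
```

```text
time: 17.55
position: [0.5678, 0.1179, 0.0827]
tool_rot: [0.754, 0.656, 0.002, 0.002]
ft_force: [0.2, 0.2, -0.1]
grip_width: 0.0651
t 17.55 P [0.5678 0.1179 0.0827] d [-0.0028  0.0011 -0.0027] rot [ 0.3 -0.  -0.1] n 1 q6 0.15 F [ 0.2  0.2 -0.1] w 0.0651
0.06 -0.01 -0.01 0.02 -0.07 0.07 -1
```

```bash
python3 -m crank '0.06 0 0 0.04 -0.08 0.07 0.1; 0 0 0 0.02 -0.02 0.01 0.5; 0 0 0 0 0 0 1; 0 0 0 0 0 0 1' 30; python3 plan.py 0.565 0.119 0.08 -7.9 1;  python3 plan.py 0.565 0.119 0.148 -7.9 1
```

```text
time: 18.05
position: [0.5645, 0.121, 0.0798]
tool_rot: [0.754, 0.657, 0.001, 0.0]
ft_force: [0.1, -1.1, -0.3]
grip_width: 0.0476
t 18.05 P [0.5645 0.121  0.0798] d [ 0.0005 -0.002   0.0002] rot [ 0.1 -0.   0. ] n 1 q6 0.16 F [ 0.1 -1.1 -0.3] w 0.0476
0.02 -0 0 -0.05 0.02 -0 1
t 18.05 P [0.5645 0.121  0.0798] d [ 0.0005 -0.002   0.0682] rot [ 0.1 -0.   0. ] n 2 q6 0.16 F [ 0.1 -1.1 -0.3] w 0.0476
0.01 -0 0 -0.02 0.01 -0.85 1; 0.01 -0 0 -0.02 0.01 -0.85 1
```

```bash
python3 -m crank '0 0 0 0 0 -0.85 1; 0 0 0 0 0 -0.85 1'; python3 plan.py 0.417 -0.3155 0.148 -7.9 1
```

```text
time: 18.3
position: [0.5606, 0.1211, 0.1449]
tool_rot: [0.754, 0.657, -0.004, -0.004]
ft_force: [-0.1, 0.2, -3.4]
grip_width: 0.047
t 18.3 P [0.5606 0.1211 0.1449] d [-0.1436 -0.4366  0.0031] rot [-0.6  0.1 -0. ] n 12 q6 0.16 F [-0.1  0.2 -3.4] w 0.047
-0.01 0 -0 -0.94 -0.17 -0 1; -0.01 0 -0 -0.94 -0.17 -0 1; -0.01 0 -0 -0.94 -0.17 -0 1; -0.01 0 -0 -0.94 -0.17 -0 1; -0.01 0 -0 -0.94 -0.17 -0 1
-0.01 0 -0 -0.94 -0.17 -0 1; -0.01 0 -0 -0.94 -0.17 -0.01 1; -0.01 0 -0 -0.94 -0.17 -0.01 1; -0.01 0 -0 -0.94 -0.17 -0.01 1; -0.01 0 -0 -0.94 -0.17 -0.01 1
-0.01 0 -0 -0.94 -0.17 -0.01 1; -0.01 0 -0 -0.94 -0.17 -0.01 1
```

```bash
python3 -m crank '0 0 0 -0.94 -0.12 0 1; 0 0 0 -0.94 -0.12 0 1; 0 0 0 -0.94 -0.12 0 1; 0 0 0 -0.94 -0.15 0 1; 0 0 0 -0.94 -0.17 0 1';python3 -m crank '0 0 0 -0.94 -0.17 0 1; 0 0 0 -0.94 -0.17 0 1; 0 0 0 -0.94 -0.17 0 1; 0 0 0 -0.94 -0.17 0 1'; python3 plan.py 0.414 -0.3135 0.148 -7.9 1
```

```text
time: 18.92
position: [0.5066, -0.0622, 0.1455]
tool_rot: [0.752, 0.659, -0.002, -0.004]
ft_force: [-0.4, 0.3, -2.3]
grip_width: 0.0471
time: 19.42
position: [0.4556, -0.2102, 0.1431]
tool_rot: [0.752, 0.659, -0.003, -0.008]
ft_force: [-0.0, -0.2, -2.9]
grip_width: 0.047
t 19.43 P [ 0.4556 -0.2102  0.1431] d [-0.0416 -0.1033  0.0049] rot [-0.8 -0.3  0.3] n 3 q6 -0.52 F [-0.  -0.2 -2.9] w 0.047
-0.06 -0.02 0.02 -0.9 -0.23 -0.04 1; -0.06 -0.02 0.02 -0.9 -0.23 -0.04 1; -0.06 -0.02 0.02 -0.9 -0.23 -0.04 1
```

```bash
python3 -m crank '-0.06 -0.02 0 -0.9 -0.23 0 1; -0.06 -0.02 0 -0.9 -0.23 0.2 1; -0.06 -0.02 0 -0.7 -0.2 0.4 1; 0 0 0 0 0 0.2 1'; python3 plan.py 0.414 -0.3135 0.0728 -7.9 1
```

```text
time: 19.92
position: [0.4133, -0.3102, 0.1088]
tool_rot: [0.754, 0.657, 0.001, -0.0]
ft_force: [-0.6, 0.2, -2.9]
grip_width: 0.0474
t 19.93 P [ 0.4133 -0.3102  0.1088] d [ 0.0007 -0.0033 -0.036 ] rot [ 0.  -0.1  0. ] n 1 q6 -0.73 F [-0.6  0.2 -2.9] w 0.0474
0.01 -0.03 0 -0.08 0.03 0.9 1
```

```bash
python3 -m crank '0 0 0 -0.05 0.03 0.6 1; 0 0 0 0 0 0.2 1; 0 0 0 0 0 0 1'; python3 plan.py 0.414 -0.3135 0.0728 -7.9 1
```

```text
time: 20.3
position: [0.4137, -0.3091, 0.0749]
tool_rot: [0.754, 0.657, 0.002, -0.003]
ft_force: [-0.6, 0.1, -3.8]
grip_width: 0.0477
t 20.3 P [ 0.4137 -0.3091  0.0749] d [ 0.0003 -0.0044 -0.0021] rot [-0.1 -0.4 -0. ] n 1 q6 -0.73 F [-0.6  0.1 -3.8] w 0.0477
-0.03 -0.08 -0 -0.11 0.02 0.05 1
```

```bash
python3 -m crank '-0.03 -0.08 0 -0.08 0.02 0.04 1; 0 0 0 0 0 0.02 1; 0 0 0 0 0 0.01 1'; python3 plan.py 0.414 -0.3135 0.0728 -7.9 1
```

```text
time: 20.68
position: [0.4153, -0.3122, 0.0736]
tool_rot: [0.754, 0.657, -0.0, 0.002]
ft_force: [-0.2, 0.3, -2.9]
grip_width: 0.0474
t 20.68 P [ 0.4153 -0.3122  0.0736] d [-0.0013 -0.0013 -0.0008] rot [0.1 0.1 0.1] n 1 q6 -0.72 F [-0.2  0.3 -2.9] w 0.0474
0.03 0.03 0.02 -0.04 -0.03 0.02 1
```

```bash
python3 -m crank '0 0 0 0 0 0.02 1; 0 0 0 0 0 0.02 1; 0 0 0 0 0 0 1'; python3 plan.py 0.414 -0.3135 0.0728 -7.9 1
```

```text
time: 21.05
position: [0.4155, -0.3125, 0.0729]
tool_rot: [0.754, 0.657, -0.0, 0.002]
ft_force: [-0.0, 0.2, -3.5]
grip_width: 0.0473
t 21.05 P [ 0.4155 -0.3125  0.0729] d [-0.0015 -0.001  -0.0001] rot [0.2 0.2 0.1] n 1 q6 -0.72 F [-0.   0.2 -3.5] w 0.0473
0.04 0.04 0.02 -0.03 -0.03 0 1
```

```bash
python3 -m crank '0 0 0 0 0 0.02 1; 0 0 0 0 0 0.02 1; 0 0 0 0 0 0 1'; python3 plan.py 0.414 -0.3135 0.0728 -7.9 1
```

```text
time: 21.42
position: [0.4155, -0.3127, 0.0729]
tool_rot: [0.754, 0.657, -0.0, 0.003]
ft_force: [0.3, 1.3, -2.9]
grip_width: 0.0475
t 21.43 P [ 0.4155 -0.3127  0.0729] d [-0.0015 -0.0008 -0.0001] rot [0.2 0.2 0.1] n 1 q6 -0.72 F [ 0.3  1.3 -2.9] w 0.0475
0.04 0.04 0.02 -0.02 -0.04 0 1
```

```bash
python3 -m crank '0 0 0 0 0 0.05 1; 0 0 0 0 0 0 1'; python3 plan.py 0.414 -0.3135 0.0728 -7.9 1
```

```text
time: 21.68
position: [0.4161, -0.3132, 0.0727]
tool_rot: [0.754, 0.657, -0.0, 0.004]
ft_force: [-0.6, 0.5, -2.8]
grip_width: 0.0474
t 21.68 P [ 0.4161 -0.3132  0.0727] d [-0.0021 -0.0003  0.0001] rot [0.3 0.3 0.1] n 1 q6 -0.72 F [-0.6  0.5 -2.8] w 0.0474
0.06 0.06 0.02 -0.01 -0.05 -0 1
```

```bash
python3 -m crank '0.05 0.05 0 0 0 0.06 1'; python3 -m crank '0 0 0 0 0 0.06 1';  python3 plan.py 0.414 -0.3135 0.0728 -7.9 1
```

```text
time: 21.8
position: [0.4166, -0.3136, 0.0723]
tool_rot: [0.754, 0.657, 0.0, 0.001]
ft_force: [-3.1, 4.5, 32.0]
grip_width: 0.0474
time: 21.92
position: [0.4166, -0.3136, 0.0723]
tool_rot: [0.753, 0.658, -0.0, 0.001]
ft_force: [-4.5, 5.1, 26.2]
grip_width: 0.0473
t 21.93 P [ 0.4166 -0.3136  0.0723] d [-0.0026  0.0001  0.0005] rot [0.1 0.1 0.1] n 1 q6 -0.72 F [-4.5  5.1 26.2] w 0.0473
0.02 0.02 0.03 -0.01 -0.07 -0.01 1
```

```bash
python3 -m crank '0 0 0 0 0 0 1; 0 0 0 0 0 0 1';  python3 plan.py 0.414 -0.3135 0.0728 -7.9 1
```

```text
time: 22.18
position: [0.417, -0.314, 0.0725]
tool_rot: [0.753, 0.658, -0.0, 0.002]
ft_force: [0.1, -0.9, -1.8]
grip_width: 0.047
t 22.18 P [ 0.417  -0.314   0.0725] d [-0.003   0.0005  0.0003] rot [0.2 0.2 0.1] n 1 q6 -0.72 F [ 0.1 -0.9 -1.8] w 0.047
0.04 0.04 0.03 0 -0.07 -0.01 1
```

```bash
python3 -m crank '0 0 0 0 0 0 -0.1; 0 0 0 0 0 0 -0.25; 0 0 0 0 0 0 -0.25; 0 0 0 0 0 -0.6 -0.25; 0 0 0 0 0 -0.9 -0.3'; python3 plan.py 0.6163 0.06 0.2 83.8 -0.5
```

```text
time: 22.8
position: [0.4158, -0.3129, 0.1302]
tool_rot: [0.754, 0.657, -0.0, -0.001]
ft_force: [1.6, -0.9, 0.1]
grip_width: 0.0558
t 22.8 P [ 0.4158 -0.3129  0.1302] d [0.2005 0.3729 0.0698] rot [-0.1  0.  88.4] n 19 q6 -0.72 F [ 1.6 -0.9  0.1] w 0.0558
-0 0 0.93 0.52 0.19 -0.09 -0.5; -0 0 0.93 0.54 0.15 -0.09 -0.5; -0 0 0.93 0.55 0.11 -0.09 -0.5; -0 0 0.93 0.55 0.06 -0.09 -0.5; -0 0 0.93 0.56 0.02 -0.09 -0.5
-0 0 0.93 0.56 -0.03 -0.09 -0.5; -0 0 0.93 0.55 -0.07 -0.09 -0.5; -0 0 0.93 0.54 -0.12 -0.09 -0.5; -0 0 0.93 0.53 -0.16 -0.09 -0.5; -0 0 0.93 0.52 -0.2 -0.09 -0.5
-0 0 0.93 0.5 -0.24 -0.09 -0.5; -0 0 0.93 0.48 -0.28 -0.09 -0.5; -0 0 0.93 0.45 -0.32 -0.09 -0.5; -0 0 0.93 0.43 -0.36 -0.09 -0.5; -0 0 0.93 0.4 -0.39 -0.09 -0.5
-0 0 0.93 0.36 -0.42 -0.09 -0.5; -0 0 0.93 0.33 -0.45 -0.09 -0.5; -0 0 0.93 0.29 -0.48 -0.09 -0.5; -0 0 0.93 0.25 -0.5 -0.09 -0.5
```

```bash
python3 -m crank '0 0 0 0 0 -0.9 -0.5; 0 0 0.93 0.52 0.19 -0.4 -0.5; 0 0 0.93 0.54 0.15 -0.4 -0.5; 0 0 0.93 0.55 0.11 0 -0.5; 0 0 0.93 0.55 0.06 0 -0.5'; python3 -m crank '0 0 0.93 0.56 0.02 0 -0.5; 0 0 0.93 0.56 -0.03 0 -0.5; 0 0 0.93 0.55 -0.07 0 -0.5; 0 0 0.93 0.54 -0.12 0 -0.5; 0 0 0.93 0.53 -0.16 0 -0.5'; python3 plan.py 0.6163 0.09 0.2 83.8 -0.5
```

```text
time: 23.42
position: [0.4603, -0.2356, 0.203]
tool_rot: [0.854, 0.521, 0.001, 0.003]
ft_force: [-0.4, 0.5, -0.3]
grip_width: 0.0652
time: 24.05
position: [0.5162, -0.1353, 0.2022]
tool_rot: [0.944, 0.331, 0.001, 0.003]
ft_force: [0.1, -0.6, -0.3]
grip_width: 0.0659
t 24.05 P [ 0.5162 -0.1353  0.2022] d [ 0.1001  0.2253 -0.0022] rot [ 0.3 -0.2 44.9] n 10 q6 0.43 F [ 0.1 -0.6 -0.3] w 0.0659
0.01 -0 0.9 0.55 -0.28 0 -0.5; 0.01 -0 0.9 0.52 -0.33 0 -0.5; 0.01 -0 0.9 0.5 -0.37 0 -0.5; 0.01 -0 0.9 0.47 -0.4 0 -0.5; 0.01 -0 0.9 0.43 -0.44 0 -0.5
0.01 -0 0.9 0.4 -0.47 0 -0.5; 0.01 -0 0.9 0.36 -0.5 0 -0.5; 0.01 -0 0.9 0.32 -0.53 0 -0.5; 0.01 -0 0.9 0.28 -0.55 0.01 -0.5; 0.01 -0 0.9 0.23 -0.57 0.01 -0.5
```

```bash
python3 -m crank '0 0 0.9 0.55 -0.28 0 -0.5; 0 0 0.9 0.52 -0.33 0 -0.5; 0 0 0.9 0.5 -0.37 0 -0.5; 0 0 0.9 0.47 -0.4 0 -0.5; 0 0 0.9 0.43 -0.44 0 -0.5'; python3 -m crank '0 0 0.9 0.4 -0.47 0 -0.5; 0 0 0.9 0.36 -0.5 0 -0.5; 0 0 0.9 0.32 -0.53 0 -0.5; 0 0 0.9 0.28 -0.55 0 -0.5; 0 0 0.9 0.23 -0.57 0 -0.5'; python3 plan.py 0.6163 0.11 0.13 83.8 -0.5
```

```text
time: 24.68
position: [0.5681, -0.0191, 0.2007]
tool_rot: [0.991, 0.134, 0.001, 0.002]
ft_force: [0.1, 0.2, -0.8]
grip_width: 0.0652
time: 25.3
position: [0.6214, 0.0964, 0.1986]
tool_rot: [0.998, -0.069, 0.001, 0.002]
ft_force: [-0.5, -0.5, -0.4]
grip_width: 0.0657
t 25.3 P [0.6214 0.0964 0.1986] d [-0.0051  0.0136 -0.0686] rot [ 0.2 -0.1 -1.7] n 2 q6 1.69 F [-0.5 -0.5 -0.4] w 0.0657
0.02 -0.01 -0.17 -0.09 -0.16 0.86 -0.5; 0.02 -0.01 -0.17 -0.08 -0.16 0.86 -0.5
```

```bash
python3 -m crank '0 0 -0.17 -0.09 -0.16 0.86 -0.5; 0 0 -0.17 -0.08 -0.16 0.8 -0.5; 0 0 0 0 0 0 -0.5'; python3 plan.py 0.6163 0.11 0.05 83.8 -0.5; python3 - <<'E'
from h import *
p=snap("side","s2.png",(180,380,180,330),4)
E
```

```text
time: 25.68
position: [0.6176, 0.1122, 0.1305]
tool_rot: [0.999, -0.052, 0.002, 0.002]
ft_force: [-0.1, -0.6, 0.1]
grip_width: 0.0651
t 25.68 P [0.6176 0.1122 0.1305] d [-0.0013 -0.0022 -0.0805] rot [ 0.2 -0.2  0.2] n 3 q6 1.68 F [-0.1 -0.6  0.1] w 0.0651
0.01 -0.01 0.01 -0.01 0.02 0.67 -0.5; 0.01 -0.01 0.01 -0.01 0.02 0.67 -0.5; 0.01 -0.01 0.01 -0.01 0.02 0.67 -0.5
```

View pics/s2.png

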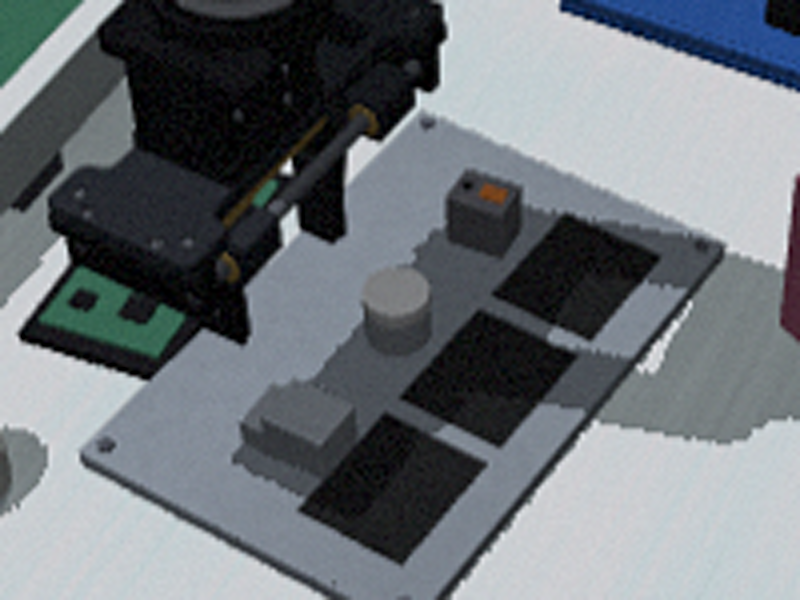

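```bash
python3 -m crank '0 0 0 -0.02 0.03 0.67 -0.5; 0 0 0 -0.02 0.03 0.67 -0.5; 0 0 0 -0.02 0 0.6 -0.5; 0 0 0 0 0 0 -0.3'; python3 plan.py 0.6160 0.11 0.017 83.8 -0.2
```

```text
time: 26.22
position: [0.6241, 0.1076, 0.06]
tool_rot: [0.998, -0.054, 0.011, 0.002]
ft_force: [0.1, -0.3, -0.4]
grip_width: 0.0607
t 26.23 P [0.6241 0.1076 0.06  ] d [-0.0081  0.0024 -0.043 ] rot [ 0.1 -1.3  0. ] n 2 q6 1.68 F [ 0.1 -0.3 -0.4] w 0.0607
0.01 -0.13 0 -0.12 -0.02 0.53 -0.2; 0.01 -0.13 0 -0.11 -0.02 0.54 -0.2
```

```bash
python3 -m crank '0 -0.15 0 -0.2 -0.05 0.4 -0.3; 0 -0.15 0 -0.12 -0.03 0.35 -0.3; 0 0 0 0 0 0 -0.3'; python3 plan.py 0.6160 0.11 0.017 83.8 -0.2
```

```text
time: 26.6
position: [0.6143, 0.1119, 0.0315]
tool_rot: [0.999, -0.054, 0.0, 0.001]
ft_force: [-0.0, 0.1, -0.5]
grip_width: 0.0568
t 26.6 P [0.6143 0.1119 0.0315] d [ 0.0017 -0.0019 -0.0145] rot [ 0.1 -0.  -0. ] n 1 q6 1.68 F [-0.   0.1 -0.5] w 0.0568
0.01 -0 -0 0.05 0.04 0.36 -0.2
```

```bash
python3 -m crank '0 0 0 0.03 0.04 0.33 -0.2; 0 0 0 0 0 0 -0.1'; python3 plan.py 0.6160 0.11 0.017 83.8 0
```

```text
time: 26.85
position: [0.6158, 0.1102, 0.0178]
tool_rot: [0.999, -0.054, 0.001, 0.001]
ft_force: [-0.5, 0.3, 0.1]
grip_width: 0.0502
t 26.85 P [0.6158 0.1102 0.0178] d [ 0.0002 -0.0002 -0.0008] rot [ 0.1 -0.1  0. ] n 1 q6 1.68 F [-0.5  0.3  0.1] w 0.0502
0.01 -0.01 0 0 0 0.02 0
```

```bash
python3 -m crank '0 0 0 0 0 0.02 0.3; 0 0 0 0 0 0.02 1; 0 0 0 0 0 0.01 1; 0 0 0 0 0 0 1; 0 0 0 0 0 0 1' 30; python3 plan.py 0.6160 0.11 0.1 83.8 1
```

```text
time: 27.48
position: [0.6164, 0.11, 0.0163]
tool_rot: [0.999, -0.054, 0.001, 0.001]
ft_force: [0.6, -1.3, -0.4]
grip_width: 0.0298
t 27.48 P [0.6164 0.11   0.0163] d [-0.0004 -0.      0.0837] rot [ 0.1 -0.1  0. ] n 3 q6 1.68 F [ 0.6 -1.3 -0.4] w 0.0298
0 -0.01 0 -0 0 -0.7 1; 0 -0.01 0 -0 0 -0.7 1; 0 -0.01 0 -0 0 -0.7 1
```

```bash
python3 -m crank '0 0 0 0 0 -0.7 1; 0 0 0 0 0 -0.7 1; 0 0 0 0 0 -0.7 1'; python3 plan.py 0.5015 0.3172 0.1 91.5 1
```

```text
time: 27.85
position: [0.6124, 0.1103, 0.0978]
tool_rot: [0.999, -0.054, -0.004, 0.001]
ft_force: [-0.2, -0.3, -3.0]
grip_width: 0.0292
t 27.85 P [0.6124 0.1103 0.0978] d [-0.1109  0.2069  0.0022] rot [ 0.1  0.5 -7.7] n 6 q6 1.68 F [-0.2 -0.3 -3. ] w 0.0292
0 0.02 -0.26 -0.55 -0.81 -0.01 1; 0 0.02 -0.26 -0.53 -0.82 -0.01 1; 0 0.02 -0.26 -0.52 -0.83 -0.01 1; 0 0.02 -0.26 -0.5 -0.84 -0.01 1; 0 0.02 -0.26 -0.48 -0.85 -0.01 1
0 0.02 -0.26 -0.46 -0.86 -0.01 1
```

```bash
python3 -m crank '0 0 -0.26 -0.55 -0.81 0 1; 0 0 -0.26 -0.53 -0.82 0 1; 0 0 -0.26 -0.52 -0.83 0 1; 0 0 -0.26 -0.5 -0.84 0 1; 0 0 -0.26 -0.48 -0.85 0 1'; python3 plan.py 0.5015 0.3172 0.08 91.5 1
```

```text
time: 28.48
position: [0.5203, 0.2843, 0.0993]
tool_rot: [1.0, 0.001, -0.002, 0.001]
ft_force: [-0.9, -0.5, -2.3]
grip_width: 0.0297
t 28.48 P [0.5203 0.2843 0.0993] d [-0.0188  0.0329 -0.0193] rot [ 0.1  0.2 -1.4] n 1 q6 1.88 F [-0.9 -0.5 -2.3] w 0.0297
0.01 0.04 -0.28 -0.47 -0.83 0.48 1
```

```bash
python3 -m crank '0 0.04 -0.28 -0.45 -0.8 0.48 1; 0 0 0 0 0 0 1'; python3 plan.py 0.5015 0.3172 0.0283 91.5 1
```

```text
time: 28.72
position: [0.4987, 0.3193, 0.0791]
tool_rot: [1.0, 0.016, -0.001, 0.001]
ft_force: [-0.1, -0.7, -3.1]
grip_width: 0.03
t 28.73 P [0.4987 0.3193 0.0791] d [ 0.0028 -0.0021 -0.0508] rot [0.1 0.1 0.3] n 2 q6 1.92 F [-0.1 -0.7 -3.1] w 0.03
0.01 0.01 0.03 0.04 0.03 0.63 1; 0.01 0.01 0.03 0.04 0.03 0.63 1
```

```bash
python3 -m crank '0 0 0.03 0.04 0.03 0.5 1; 0 0 0.03 0.02 0.02 0.4 1; 0 0 0 0 0 0 1'; python3 plan.py 0.5015 0.3172 0.0283 91.5 1; python3 - <<'E'
from h import *
p=snap("side","s3.png",(180,340,340,450),5)
E
```

```text
time: 29.1
position: [0.5024, 0.3167, 0.0422]
tool_rot: [1.0, 0.013, -0.0, 0.001]
ft_force: [0.9, 0.5, -3.4]
grip_width: 0.0298
t 29.1 P [0.5024 0.3167 0.0422] d [-0.0009  0.0005 -0.0139] rot [ 0.1  0.  -0. ] n 1 q6 1.92 F [ 0.9  0.5 -3.4] w 0.0298
0.02 0 -0 -0.02 -0.01 0.35 1
```

View pics/s3.png

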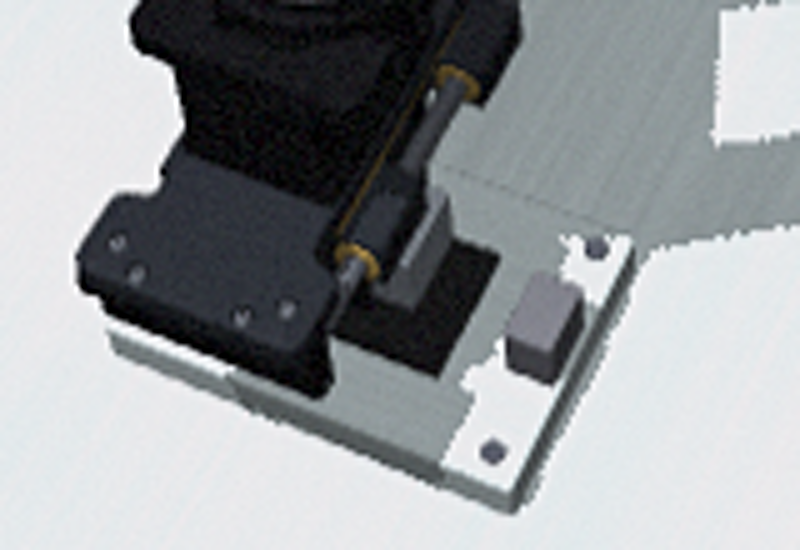

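```bash
python3 -m crank '0 0 0 -0.02 -0.02 0.3 1; 0 0 0 0 0 0 1'; python3 plan.py 0.5015 0.3172 0.0283 91.5 1
```

```text
time: 29.4
position: [0.5031, 0.3174, 0.031]
tool_rot: [1.0, 0.012, 0.001, 0.0]
ft_force: [0.0, -0.1, -3.1]
grip_width: 0.0297
t 29.4 P [0.5031 0.3174 0.031 ] d [-0.0016 -0.0002 -0.0027] rot [ 0.  -0.1 -0.1] n 1 q6 1.92 F [ 0.  -0.1 -3.1] w 0.0297
0 -0.03 -0.02 -0.04 0 0.07 1
```

```bash
python3 -m crank '0 -0.03 0 -0.04 0 0.06 1; 0 0 0 0 0 0.02 1'; python3 plan.py 0.5015 0.3172 0.0283 91.5 1
```

```text
time: 29.65
position: [0.5017, 0.3174, 0.0283]
tool_rot: [1.0, 0.012, 0.0, 0.0]
ft_force: [-1.1, -0.1, -0.5]
grip_width: 0.0301
t 29.65 P [0.5017 0.3174 0.0283] d [-0.0002 -0.0002  0.    ] rot [ 0.  -0.  -0.1] n 1 q6 1.92 F [-1.1 -0.1 -0.5] w 0.0301
0 -0.01 -0.02 -0.01 0 -0 1
```

Contact (weight taken by the pad). Release and rise.

```bash
python3 -m crank '0 0 0 0 0 0 0.1; 0 0 0 0 0 0 0.1; 0 0 0 0 0 0 0; 0 0 0 0 0 0 0' ; python3 plan.py 0.5015 0.3172 0.2 91.5 0
```

```text
time: 30.15
position: [0.5034, 0.3182, 0.03]
tool_rot: [1.0, 0.012, 0.002, -0.001]
ft_force: [-0.4, 0.1, 0.2]
grip_width: 0.0429
t 30.15 P [0.5034 0.3182 0.03  ] d [-0.0019 -0.001   0.17  ] rot [-0.1 -0.3 -0.1] n 5 q6 1.92 F [-0.4  0.1  0.2] w 0.0429
-0 -0.01 -0 -0.01 0 -0.85 0; -0 -0.01 -0 -0.01 0 -0.85 0; -0 -0.01 -0 -0.01 0 -0.85 0; -0 -0.01 -0 -0.01 0 -0.85 0; -0 -0.01 -0 -0.01 0 -0.85 0
```

```bash
python3 -m crank '0 0 0 0 0 -0.3 0; 0 0 0 0 0 -0.85 0; 0 0 0 0 0 -0.85 0; 0 0 0 0 0 -0.85 0; 0 0 0 0 0 -0.85 0'; python3 plan.py 0.49 0.0 0.2 40 -0.3; python3 - <<'E'
from h import *
import pickle
p=snap("wrist","w4.png");pickle.dump({k:p[k] for k in("camera_matrix","xyz","attitude")},open("w4.pkl","wb"))
E
```

```text
time: 30.78
position: [0.5012, 0.3173, 0.1824]
tool_rot: [1.0, 0.012, 0.0, 0.0]
ft_force: [0.1, 0.1, -0.4]
grip_width: 0.0432
t 30.77 P [0.5012 0.3173 0.1824] d [-0.0112 -0.3173  0.0176] rot [ 0.  -0.  51.4] n 11 q6 1.92 F [ 0.1  0.1 -0.4] w 0.0432
0 -0 0.93 -0.04 0.72 -0.04 -0.3; 0 -0 0.93 0.02 0.72 -0.04 -0.3; 0 -0 0.93 0.07 0.72 -0.04 -0.3; 0 -0 0.93 0.13 0.71 -0.04 -0.3; 0 -0 0.93 0.19 0.7 -0.04 -0.3
0 -0 0.93 0.25 0.68 -0.04 -0.3; 0 -0 0.93 0.3 0.66 -0.04 -0.3; 0 -0 0.93 0.35 0.63 -0.04 -0.3; 0 -0 0.93 0.4 0.6 -0.04 -0.3; 0 -0 0.93 0.45 0.56 -0.04 -0.3
0 -0 0.93 0.49 0.53 -0.04 -0.3
```

View pics/w4.png

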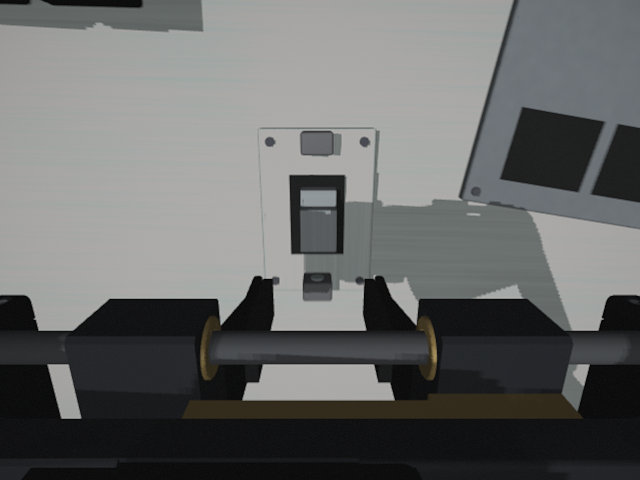

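```bash
python3 - <<'E'
from h import *
im=cv2.imread("pics/w4.png"); cv2.imwrite("pics/w4c.png",cv2.resize(im[160:270,270:370],None,fx=5.4,fy=5.4,interpolation=cv2.INTER_CUBIC))
E
```

```text
(no output)
```

View pics/w4c.png

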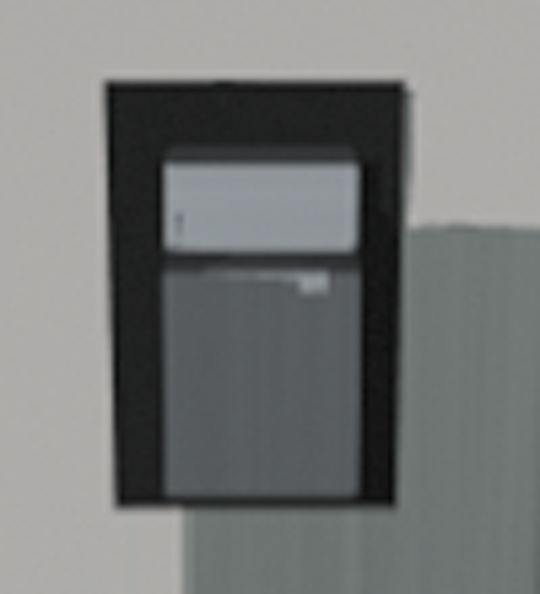

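```bash
python3 - <<'E'
from h import *
import pickle; p=pickle.load(open("w4.pkl","rb"))
def rep(n,q,z):
    q=((q[0]+.5)/5.4-.5+270,(q[1]+.5)/5.4-.5+160)
    X=bp(p,q,z);print(n,X.round(4));return X
P=[rep("pad",q,.024) for q in [(107,83),(404,83),(396,506),(117,506)]];m=np.mean(P,0);print("padc",m,np.degrees(np.arctan2(*((P[0]+P[1]-P[2]-P[3])[[1,0]]))))
S=[rep("step end",q,.040) for q in [(165,161),(360,161)]]
B=[rep("base end",q,.024) for q in [(165,147),(360,147)]]
T=[rep("top",q,.052) for q in [(163,272),(360,270),(360,497),(164,497)]]
print("gauge from top face: mid", np.mean(T,0), "->centre x",np.mean(T,0)[0]+.007, "yaw",np.degrees(np.arctan2(*((T[0]+T[1]-T[2]-T[3])[[1,0]]))),"from step end",np.mean(S,0)[0]-.025)
E
```

```text
pad [0.5359 0.3434 0.024 ]
pad [0.5371 0.296  0.024 ]
pad [0.4651 0.2941 0.024 ]
pad [0.4639 0.3417 0.024 ]
padc [0.50050445 0.31881105 0.024     ] 1.4597170413180818
step end [0.5265 0.3333 0.04  ]
step end [0.5273 0.3034 0.04  ]
base end [0.5258 0.3341 0.024 ]
base end [0.5266 0.3026 0.024 ]
top [0.512  0.3329 0.052 ]
top [0.513  0.3034 0.052 ]
top [0.4768 0.302  0.052 ]
top [0.4761 0.3324 0.052 ]
gauge from top face: mid [0.49445254 0.31768378 0.052     ] ->centre x 0.5014525417665726 yaw 1.5023105451232024 from step end 0.501912377199141
```

```bash
python3 -m crank '0 0 0.93 -0.04 0.72 -0.2 -0.3; 0 0 0.93 0.02 0.72 -0.2 -0.3; 0 0 0.93 0.07 0.72 0 -0.3; 0 0 0.93 0.13 0.71 0 -0.3; 0 0 0.93 0.19 0.7 0 -0.3'; python3 plan.py 0.49 0.0 0.2 40 -0.3
```

```text
time: 31.45
position: [0.4998, 0.1728, 0.2096]
tool_rot: [0.981, -0.193, 0.01, -0.005]
ft_force: [0.0, -0.3, -0.3]
grip_width: 0.0565
t 31.45 P [0.4998 0.1728 0.2096] d [-0.0098 -0.1728 -0.0096] rot [-1.  -0.8 27.7] n 6 q6 2.08 F [ 0.  -0.3 -0.3] w 0.0565
-0.03 -0.03 0.92 0.23 0.68 0.03 -0.3; -0.03 -0.03 0.92 0.29 0.66 0.04 -0.3; -0.03 -0.03 0.92 0.34 0.64 0.04 -0.3; -0.03 -0.03 0.92 0.39 0.61 0.04 -0.3; -0.03 -0.03 0.92 0.44 0.57 0.04 -0.3
-0.03 -0.03 0.92 0.48 0.53 0.04 -0.3
```

```bash
python3 plan.py 0.46 -0.08 0.2 -52 -0.3
```

```text
t 31.45 P [0.4998 0.1728 0.2096] d [-0.0398 -0.2528 -0.0096] rot [ -0.2  -1.3 -60.3] n 13 q6 2.08 F [ 0.  -0.3 -0.3] w 0.0565
-0 -0.02 -0.93 0.11 0.48 0.01 -0.3; -0 -0.02 -0.93 0.07 0.49 0.01 -0.3; -0 -0.02 -0.93 0.03 0.49 0.01 -0.3; -0 -0.02 -0.93 -0.01 0.49 0.01 -0.3; -0 -0.02 -0.93 -0.04 0.49 0.01 -0.3
-0 -0.02 -0.93 -0.08 0.48 0.01 -0.3; -0 -0.02 -0.93 -0.12 0.48 0.01 -0.3; -0 -0.02 -0.93 -0.16 0.47 0.01 -0.3; -0 -0.02 -0.93 -0.2 0.45 0.02 -0.3; -0 -0.02 -0.93 -0.23 0.43 0.02 -0.3
-0 -0.02 -0.93 -0.27 0.41 0.02 -0.3; -0 -0.02 -0.93 -0.3 0.39 0.02 -0.3; -0 -0.02 -0.93 -0.33 0.36 0.02 -0.3
```

```bash
python3 -m crank '0 -0.02 -0.93 0.11 0.48 0 -0.3; 0 -0.02 -0.93 0.07 0.49 0 -0.3; 0 -0.02 -0.93 0.03 0.49 0 -0.3; 0 -0.02 -0.93 0 0.49 0 -0.3; 0 -0.02 -0.93 -0.04 0.49 0 -0.3'; python3 -m crank '0 -0.02 -0.93 -0.08 0.48 0 -0.3; 0 -0.02 -0.93 -0.12 0.48 0 -0.3; 0 -0.02 -0.93 -0.16 0.47 0 -0.3; 0 -0.02 -0.93 -0.2 0.45 0 -0.3; 0 -0.02 -0.93 -0.23 0.43 0 -0.3';  python3 plan.py 0.417 -0.314 0.2 -7.9 -0.3
```

```text
time: 32.08
position: [0.4842, 0.0715, 0.2121]
tool_rot: [1.0, 0.014, 0.009, -0.004]
ft_force: [-0.4, 0.3, -0.3]
grip_width: 0.0566
time: 32.7
position: [0.4705, -0.0292, 0.2147]
tool_rot: [0.975, 0.222, 0.007, -0.001]
ft_force: [-1.1, -0.7, -0.0]
grip_width: 0.0565
t 32.7 P [ 0.4705 -0.0292  0.2147] d [-0.0535 -0.2848 -0.0147] rot [  0.5  -0.7 -56.4] n 12 q6 0.81 F [-1.1 -0.7 -0. ] w 0.0565
0.01 -0.01 -0.94 -0.36 0.49 0.03 -0.3; 0.01 -0.01 -0.94 -0.4 0.46 0.03 -0.3; 0.01 -0.01 -0.94 -0.43 0.42 0.03 -0.3; 0.01 -0.01 -0.94 -0.47 0.38 0.03 -0.3; 0.01 -0.01 -0.94 -0.5 0.35 0.03 -0.3
0.01 -0.01 -0.94 -0.52 0.3 0.03 -0.3; 0.01 -0.01 -0.94 -0.55 0.26 0.03 -0.3; 0.01 -0.01 -0.94 -0.56 0.21 0.03 -0.3; 0.01 -0.01 -0.94 -0.58 0.17 0.03 -0.3; 0.01 -0.01 -0.94 -0.59 0.12 0.03 -0.3
0.01 -0.01 -0.94 -0.6 0.07 0.03 -0.3; 0.01 -0.01 -0.94 -0.6 0.02 0.03 -0.3
```

```bash
python3 -m crank '0 0 -0.94 -0.36 0.49 0 -0.5; 0 0 -0.94 -0.4 0.46 0 -0.5; 0 0 -0.94 -0.43 0.42 0 -0.5; 0 0 -0.94 -0.47 0.38 0 -0.5; 0 0 -0.94 -0.5 0.35 0 -0.5'; python3 -m crank '0 0 -0.94 -0.52 0.3 0 -0.5; 0 0 -0.94 -0.55 0.26 0 -0.5; 0 0 -0.94 -0.56 0.21 0 -0.5; 0 0 -0.94 -0.58 0.17 0.05 -0.5; 0 0 -0.94 -0.59 0.12 0.05 -0.5';  python3 plan.py 0.417 -0.314 0.2 -7.9 -0.5
```

```text
time: 33.33
position: [0.448, -0.1521, 0.2174]
tool_rot: [0.906, 0.423, 0.009, 0.003]
ft_force: [-1.3, 0.3, -0.5]
grip_width: 0.0652
time: 33.95
position: [0.4272, -0.2751, 0.2165]
tool_rot: [0.797, 0.604, 0.009, 0.008]
ft_force: [1.0, -0.9, 0.2]
grip_width: 0.0653
t 33.95 P [ 0.4272 -0.2751  0.2165] d [-0.0102 -0.0389 -0.0165] rot [ 1.4 -0.2 -7.8] n 2 q6 -0.54 F [ 1.  -0.9  0.2] w 0.0653
0.14 -0.02 -0.78 -0.5 0 0.2 -0.5; 0.14 -0.02 -0.78 -0.5 -0.03 0.2 -0.5
```

```bash
python3 -m crank '0.14 0 -0.78 -0.5 0 0.2 -0.5; 0.14 0 -0.78 -0.4 -0.03 0.4 -0.5; 0 0 0 0 0 0.5 -0.5; 0 0 0 0 0 0 -0.5';  python3 plan.py 0.417 -0.314 0.13 -7.9 -0.5
```

```text
time: 34.45
position: [0.4176, -0.3138, 0.1743]
tool_rot: [0.753, 0.658, 0.001, 0.002]
ft_force: [-0.0, -0.0, 0.2]
grip_width: 0.0653
t 34.45 P [ 0.4176 -0.3138  0.1743] d [-0.0006 -0.0002 -0.0443] rot [0.2 0.1 0.1] n 2 q6 -0.73 F [-0.  -0.   0.2] w 0.0653
0.02 0.01 0.01 -0 -0.01 0.55 -0.5; 0.02 0.01 0.01 -0 -0.01 0.55 -0.5
```

Check with a wrist/top look before descending.

```bash
python3 -m crank '0 0 0 0 0 0.5 -0.5; 0 0 0 0 0 0.45 -0.5; 0 0 0 0 0 0 -0.5';  python3 plan.py 0.417 -0.314 0.13 -7.9 -0.5; python3 - <<'E'
from h import *
p=snap("side","s5.png",(290,490,100,280),3.3)
p=snap("wrist","w5.png")
E
```

```text
time: 34.83
position: [0.4194, -0.315, 0.1392]
tool_rot: [0.753, 0.658, 0.001, 0.005]
ft_force: [-1.0, 0.1, -0.7]
grip_width: 0.0653
t 34.83 P [ 0.4194 -0.315   0.1392] d [-0.0024  0.001  -0.0092] rot [0.5 0.3 0.2] n 1 q6 -0.73 F [-1.   0.1 -0.7] w 0.0653
0.1 0.06 0.03 0.02 -0.07 0.23 -0.5
```

View pics/s5.png

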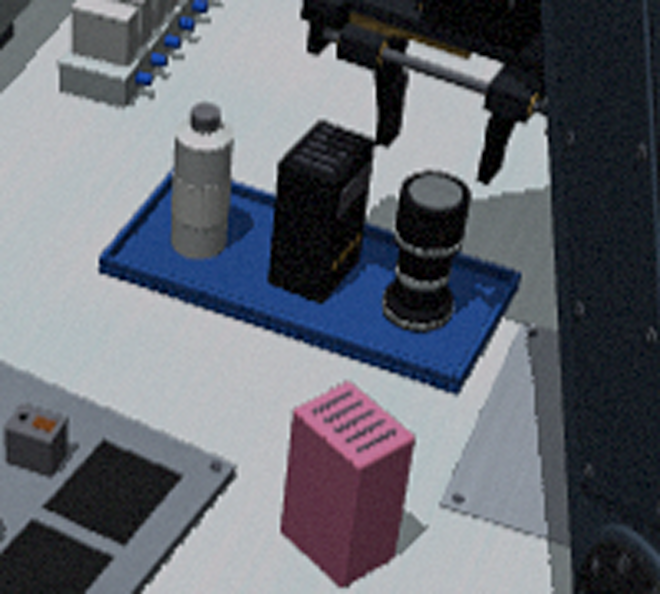

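```bash
python3 -m crank '0.1 0.06 0 0.02 -0.1 0.4 -0.5; 0 0 0 0 0 0 -0.5';  python3 plan.py 0.417 -0.314 0.0724 -7.9 -0.5
```

```text
time: 35.17
position: [0.4169, -0.3151, 0.1248]
tool_rot: [0.753, 0.658, -0.0, 0.003]
ft_force: [0.6, -0.7, -0.6]
grip_width: 0.0654
t 35.17 P [ 0.4169 -0.3151  0.1248] d [ 0.0001  0.0011 -0.0524] rot [0.2 0.2 0.2] n 2 q6 -0.73 F [ 0.6 -0.7 -0.6] w 0.0654
0.02 0.02 0.02 0.02 -0 0.65 -0.5; 0.02 0.02 0.02 0.02 -0 0.65 -0.5
```

```bash
python3 -m crank '0 0 0 0.04 -0.02 0.6 -0.5; 0 0 0 0.04 -0.03 0.55 -0.5; 0 0 0 0 0 0 -0.5';  python3 plan.py 0.417 -0.314 0.0724 -7.9 -0.5
```

```text
time: 35.55
position: [0.4163, -0.3129, 0.0787]
tool_rot: [0.753, 0.658, -0.0, 0.004]
ft_force: [-0.1, -0.0, 0.0]
grip_width: 0.0653
t 35.55 P [ 0.4163 -0.3129  0.0787] d [ 0.0007 -0.0011 -0.0063] rot [0.3 0.3 0.2] n 1 q6 -0.72 F [-0.1 -0.   0. ] w 0.0653
0.07 0.07 0.04 -0.02 0.02 0.16 -0.5
```

```bash
python3 -m crank '0.07 0.07 0.04 0 0.02 0.15 -0.3; 0 0 0 0 0 0 -0.2; 0 0 0 0 0 0 0';  python3 plan.py 0.417 -0.314 0.0724 -7.9 0.2
```

```text
time: 35.92
position: [0.4182, -0.3143, 0.0741]
tool_rot: [0.754, 0.657, 0.0, 0.001]
ft_force: [-1.4, -0.5, 0.4]
grip_width: 0.0487
t 35.92 P [ 0.4182 -0.3143  0.0741] d [-0.0012  0.0003 -0.0017] rot [ 0.1  0.1 -0. ] n 1 q6 -0.72 F [-1.4 -0.5  0.4] w 0.0487
0.02 0.02 -0 0 -0.03 0.04 0.2
```

```bash
python3 -m crank '0.02 0.02 0 0 -0.03 0.04 0.2; 0 0 0 0 0 0 1; 0 0 0 0 0 0 1; 0 0 0 0 0 0 1';  python3 plan.py 0.417 -0.314 0.145 -7.9 1
```

```text
time: 36.42
position: [0.4175, -0.3144, 0.0741]
tool_rot: [0.754, 0.656, 0.0, 0.001]
ft_force: [-0.0, 0.4, -1.1]
grip_width: 0.0474
t 36.42 P [ 0.4175 -0.3144  0.0741] d [-0.0005  0.0004  0.0709] rot [ 0.1  0.  -0. ] n 2 q6 -0.72 F [-0.   0.4 -1.1] w 0.0474
0.01 0 -0 0 -0.01 -0.89 1; 0.01 0 -0 0 -0.01 -0.89 1
```

```bash
python3 -m crank '0 0 0 0 0 -0.89 1; 0 0 0 0 0 -0.89 1';  python3 plan.py 0.5645 0.1205 0.148 -7.9 1
```

```text
time: 36.67
position: [0.4153, -0.3122, 0.1432]
tool_rot: [0.754, 0.656, 0.0, -0.004]
ft_force: [0.6, -1.2, -2.8]
grip_width: 0.0476
t 36.67 P [ 0.4153 -0.3122  0.1432] d [0.1492 0.4327 0.0048] rot [-0.3 -0.3 -0. ] n 12 q6 -0.72 F [ 0.6 -1.2 -2.8] w 0.0476
-0.01 -0.01 -0 0.94 0.18 -0.01 1; -0.01 -0.01 -0 0.94 0.18 -0.01 1; -0.01 -0.01 -0 0.94 0.18 -0.01 1; -0.01 -0.01 -0 0.94 0.18 -0.01 1; -0.01 -0.01 -0 0.94 0.18 -0.01 1
-0.01 -0.01 -0 0.94 0.18 -0.01 1; -0.01 -0.01 -0 0.94 0.18 -0.01 1; -0.01 -0.01 -0 0.94 0.18 -0.01 1; -0.01 -0.01 -0 0.94 0.18 -0.01 1; -0.01 -0.01 -0 0.94 0.18 -0.01 1
-0.01 -0.01 -0 0.94 0.18 -0.01 1; -0.01 -0.01 -0 0.94 0.18 -0.01 1
```

```bash
python3 -m crank '0 0 0 0.94 -0.1 0 1; 0 0 0 0.94 0.1 0 1; 0 0 0 0.94 0.2 0 1; 0 0 0 0.94 0.25 0 1; 0 0 0 0.94 0.25 0 1'; python3 -m crank '0 0 0 0.94 0.2 0 1; 0 0 0 0.94 0.2 0 1; 0 0 0 0.94 0.2 0 1; 0 0 0 0.94 0.2 0 1';  python3 plan.py 0.5645 0.1205 0.13 -7.9 1
```

```text
time: 37.3
position: [0.4711, -0.1296, 0.1454]
tool_rot: [0.757, 0.654, 0.0, -0.0]
ft_force: [0.1, -0.7, -3.0]
grip_width: 0.0472
time: 37.8
position: [0.5246, 0.0199, 0.1439]
tool_rot: [0.757, 0.654, -0.001, -0.002]
ft_force: [-0.5, -1.2, -3.4]
grip_width: 0.0469
t 37.8 P [0.5246 0.0199 0.1439] d [ 0.0399  0.1006 -0.0139] rot [-0.2 -0.1 -0.4] n 3 q6 -0.03 F [-0.5 -1.2 -3.4] w 0.0469
-0.02 -0 -0.03 0.88 0.21 0.12 1; -0.02 -0 -0.03 0.88 0.21 0.12 1; -0.02 -0 -0.03 0.88 0.21 0.12 1
```

```bash
python3 -m crank '0 0 -0.03 0.88 0.21 0.1 1; 0 0 -0.03 0.88 0.21 0.1 1; 0 0 -0.03 0.8 0.15 0.3 1; 0 0 0 0 0 0.2 1';  python3 plan.py 0.5645 0.1205 0.0814 -7.9 1
```

```text
time: 38.3
position: [0.5621, 0.124, 0.1137]
tool_rot: [0.753, 0.658, -0.001, -0.002]
ft_force: [0.2, -0.8, -2.3]
grip_width: 0.0473
t 38.3 P [0.5621 0.124  0.1137] d [ 0.0024 -0.0035 -0.0323] rot [-0.3 -0.   0.3] n 1 q6 0.15 F [ 0.2 -0.8 -2.3] w 0.0473
-0.06 -0.01 0.05 -0.08 0.08 0.81 1
```

```bash
python3 -m crank '-0.06 0 0.05 -0.05 0.08 0.5 1; 0 0 0 0 0 0.15 1; 0 0 0 0 0 0 1';  python3 plan.py 0.5645 0.1205 0.0814 -7.9 1
```

```text
time: 38.67
position: [0.5627, 0.1203, 0.0854]
tool_rot: [0.754, 0.657, -0.002, -0.001]
ft_force: [0.1, -0.3, -2.5]
grip_width: 0.0474
t 38.67 P [0.5627 0.1203 0.0854] d [ 0.0018  0.0002 -0.004 ] rot [-0.3  0.1  0. ] n 1 q6 0.15 F [ 0.1 -0.3 -2.5] w 0.0474
-0.05 0.01 0.01 0.01 0.04 0.1 1
```

```bash
python3 -m crank '-0.05 0 0 0.01 0.05 0.07 1; 0 0 0 0 0 0 1';  python3 plan.py 0.5645 0.1205 0.0814 -7.9 1
```

```text
time: 38.92
position: [0.5653, 0.1197, 0.0834]
tool_rot: [0.754, 0.657, 0.0, 0.001]
ft_force: [0.3, 0.4, -3.6]
grip_width: 0.0474
t 38.92 P [0.5653 0.1197 0.0834] d [-0.0008  0.0008 -0.002 ] rot [ 0.1  0.1 -0. ] n 1 q6 0.16 F [ 0.3  0.4 -3.6] w 0.0474
0.01 0.01 -0.01 0.02 -0.02 0.05 1
```

```bash
python3 -m crank '0 0 0 0.02 -0.02 0.05 1';  python3 plan.py 0.5645 0.1205 0.0814 -7.9 1
```

```text
time: 39.05
position: [0.5651, 0.1204, 0.082]
tool_rot: [0.754, 0.656, 0.001, 0.001]
ft_force: [0.4, -0.0, -3.8]
grip_width: 0.0476
t 39.05 P [0.5651 0.1204 0.082 ] d [-0.0006  0.0001 -0.0006] rot [ 0.2  0.  -0.1] n 1 q6 0.16 F [ 0.4 -0.  -3.8] w 0.0476
0.03 0.01 -0.01 -0 -0.02 0.01 1
```

```bash
python3 -m crank '0.02 0 0 0 0 0.03 1; 0 0 0 0 0 0.02 1';  python3 plan.py 0.5645 0.1205 0.0814 -7.9 1
```

```text
time: 39.3
position: [0.5649, 0.1207, 0.0811]
tool_rot: [0.754, 0.656, 0.0, 0.0]
ft_force: [-2.9, -0.1, 5.4]
grip_width: 0.047
t 39.3 P [0.5649 0.1207 0.0811] d [-0.0004 -0.0002  0.0003] rot [ 0.  0. -0.] n 1 q6 0.16 F [-2.9 -0.1  5.4] w 0.047
0.01 0.01 -0.01 -0.01 -0.01 -0.01 1
```

Contact at the original spot. Release.

```bash
python3 -m crank '0 0 0 0 0 0 1; 0 0 0 0 0 0 -0.1; 0 0 0 0 0 0 -0.25; 0 0 0 0 0 0 -0.4'; python3 -m crank '0 0 0 0 0 -0.5 -0.4; 0 0 0 0 0 -0.9 -0.5; 0 0 0 0 0 -0.9 -0.5; 0 0 0 0 0 0 -0.5';  python3 plan.py 0.4985 -0.3222 0.18 -8 -0.5; python3 - <<'E'
from h import *
import pickle
p=snap("wrist","w6.png")
p=snap("side","s6.png",(180,340,180,340),3.5)
E
```

```text
time: 39.8
position: [0.566, 0.1208, 0.0814]
tool_rot: [0.754, 0.657, 0.001, 0.001]
ft_force: [-0.5, 0.2, -0.6]
grip_width: 0.0571
time: 40.3
position: [0.5671, 0.1206, 0.176]
tool_rot: [0.754, 0.656, 0.002, 0.002]
ft_force: [0.2, -0.2, 0.3]
grip_width: 0.0654
t 40.3 P [0.5671 0.1206 0.176 ] d [-0.0686 -0.4428  0.004 ] rot [0.3 0.  0.1] n 12 q6 0.16 F [ 0.2 -0.2  0.3] w 0.0654
0.01 0 0 -0.93 -0.01 -0.01 -0.5; 0.01 0 0 -0.93 -0.01 -0.01 -0.5; 0.01 0 0 -0.93 -0.01 -0.01 -0.5; 0.01 0 0 -0.93 -0.01 -0.01 -0.5; 0.01 0 0 -0.93 -0.01 -0.01 -0.5
0.01 0 0 -0.93 -0.01 -0.01 -0.5; 0.01 0 0 -0.93 -0.01 -0.01 -0.5; 0.01 0 0 -0.93 -0.01 -0.01 -0.5; 0.01 0 0 -0.93 -0.01 -0.01 -0.5; 0.01 0 0 -0.93 -0.01 -0.01 -0.5
0.01 0 0 -0.93 -0.01 -0.01 -0.5; 0.01 0 0 -0.93 -0.01 -0.01 -0.5
```

View pics/s6.png

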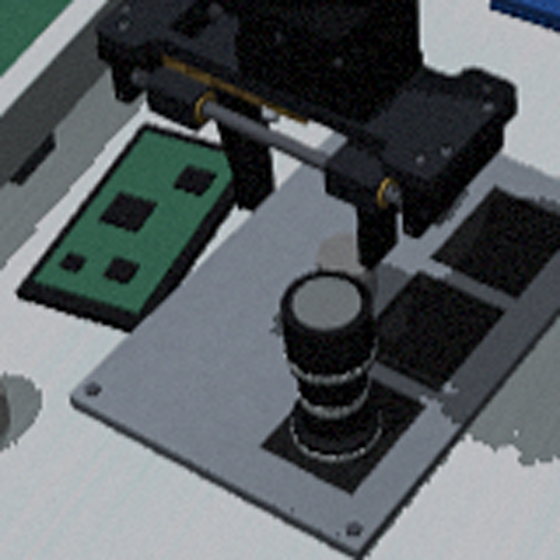

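Lens stands upright on its mat. Now the drive.

```bash
python3 -m crank '0 0 0 -0.93 0 0 -0.5; 0 0 0 -0.93 0 0 -0.5; 0 0 0 -0.93 0 0 -0.5; 0 0 0 -0.93 0 0 -0.5; 0 0 0 -0.93 0 0 -0.5'; python3 -m crank '0 0 0 -0.93 0 0 -0.5; 0 0 0 -0.93 0 0 -0.5; 0 0 0 -0.93 0 0 -0.5; 0 0 0 -0.93 0 0 -0.5; 0 0 0 -0.93 0 0 -0.5'; python3 plan.py 0.4985 -0.3222 0.17 -8 -0.5
```

```text
time: 41.02
position: [0.5338, -0.0653, 0.1649]
tool_rot: [0.752, 0.659, -0.005, -0.006]
ft_force: [-0.5, 0.2, -0.1]
grip_width: 0.0655
time: 41.65
position: [0.5027, -0.2532, 0.1554]
tool_rot: [0.752, 0.658, -0.008, -0.014]
ft_force: [0.4, -0.8, -0.7]
grip_width: 0.0653
t 41.65 P [ 0.5027 -0.2532  0.1554] d [-0.0042 -0.069   0.0146] rot [-1.8 -0.4  0.4] n 2 q6 -0.52 F [ 0.4 -0.8 -0.7] w 0.0653
-0.18 -0.04 0.04 -0.86 0.06 -0.19 -0.5; -0.18 -0.04 0.04 -0.86 0.06 -0.19 -0.5
```

```bash
python3 -m crank '-0.18 -0.04 0.04 -0.86 0.06 -0.2 -0.5; -0.18 -0.04 0.04 -0.8 0.06 0 -0.5; 0 0 0 0 0 0.3 -0.5; 0 0 0 0 0 0 -0.5'; python3 plan.py 0.4985 -0.3222 0.13 -8 -0.5
```

```text
time: 42.15
position: [0.4944, -0.3215, 0.1431]
tool_rot: [0.756, 0.654, -0.001, -0.006]
ft_force: [-0.3, 1.1, 0.3]
grip_width: 0.0654
t 42.15 P [ 0.4944 -0.3215  0.1431] d [ 0.0041 -0.0007 -0.0131] rot [-0.6 -0.4 -0.3] n 1 q6 -0.62 F [-0.3  1.1  0.3] w 0.0654
-0.12 -0.08 -0.06 -0 0.11 0.33 -0.5
```

```bash
python3 -m crank '-0.12 -0.08 -0.06 0 0.11 0.3 -0.5; 0 0 0 0 0 0 -0.5'; python3 plan.py 0.4985 -0.3222 0.0695 -8 -0.5
```

```text
time: 42.4
position: [0.498, -0.3189, 0.1291]
tool_rot: [0.754, 0.657, 0.0, -0.002]
ft_force: [-1.0, 0.0, 0.1]
grip_width: 0.0649
t 42.4 P [ 0.498  -0.3189  0.1291] d [ 0.0005 -0.0033 -0.0596] rot [-0.2 -0.2  0.1] n 2 q6 -0.62 F [-1.   0.   0.1] w 0.0649
-0.02 -0.02 0.01 -0.04 0.01 0.75 -0.5; -0.02 -0.02 0.01 -0.04 0.01 0.75 -0.5
```

```bash
python3 -m crank '-0.02 -0.02 0 -0.04 0 0.7 -0.5; -0.02 -0.02 0 -0.02 0 0.6 -0.5; 0 0 0 0 0 0 -0.5'; python3 plan.py 0.4985 -0.3222 0.0693 -8 -0.5
```

```text
time: 42.78
position: [0.4987, -0.3187, 0.0772]
tool_rot: [0.753, 0.658, 0.0, 0.0]
ft_force: [-0.0, 0.6, -0.7]
grip_width: 0.065
t 42.77 P [ 0.4987 -0.3187  0.0772] d [-0.0002 -0.0035 -0.0079] rot [0.  0.  0.3] n 1 q6 -0.62 F [-0.   0.6 -0.7] w 0.065
0.01 0 0.06 -0.09 0.01 0.2 -0.5
```

```bash
python3 -m crank '0 0 0.06 -0.09 0 0.2 -0.3; 0 0 0 0 0 0 -0.2'; python3 plan.py 0.4985 -0.3222 0.0693 -8 -0.2
```

```text
time: 43.02
position: [0.4993, -0.3226, 0.0705]
tool_rot: [0.754, 0.656, 0.0, 0.001]
ft_force: [1.8, -0.3, 1.1]
grip_width: 0.0553
t 43.02 P [ 0.4993 -0.3226  0.0705] d [-0.0008  0.0004 -0.0012] rot [0.1 0.1 0.1] n 1 q6 -0.62 F [ 1.8 -0.3  1.1] w 0.0553
0.03 0.02 0.01 0.01 -0.02 0.03 -0.2
```

```bash
python3 -m crank '0 0 0 0 -0.02 0.05 0.1; 0 0 0 0 0 0.01 1; 0 0 0 0 0 0 1; 0 0 0 0 0 0 1; 0 0 0 0 0 0 1' 30; python3 plan.py 0.4985 -0.3222 0.0693 -8 -0.2;
```

```text
time: 43.65
position: [0.4987, -0.3228, 0.0691]
tool_rot: [0.754, 0.656, 0.0, 0.002]
ft_force: [0.4, -0.8, -1.6]
grip_width: 0.0458
t 43.65 P [ 0.4987 -0.3228  0.0691] d [-0.0002  0.0006  0.0002] rot [0.2 0.1 0.1] n 1 q6 -0.62 F [ 0.4 -0.8 -1.6] w 0.0458
0.04 0.03 0.01 0.01 -0.01 -0.01 -0.2
```

```bash
python3 -m crank '0 0 0 0 0 -0.85 1; 0 0 0 0 0 -0.9 1'; python3 plan.py 0.5531 0.0332 0.14 -8 1;
```

```text
time: 43.9
position: [0.496, -0.3203, 0.1363]
tool_rot: [0.754, 0.656, -0.0, -0.003]
ft_force: [0.1, -0.6, -3.4]
grip_width: 0.0457
t 43.9 P [ 0.496  -0.3203  0.1363] d [0.0571 0.3535 0.0037] rot [-0.3 -0.2  0. ] n 10 q6 -0.62 F [ 0.1 -0.6 -3.4] w 0.0457
-0.01 -0 0 0.89 0.02 -0.01 1; -0.01 -0 0 0.89 0.02 -0.01 1; -0.01 -0 0 0.89 0.02 -0.01 1; -0.01 -0 0 0.89 0.02 -0.01 1; -0.01 -0 0 0.89 0.02 -0.01 1
-0.01 -0 0 0.89 0.02 -0.01 1; -0.01 -0 0 0.89 0.02 -0.01 1; -0.01 -0 0 0.89 0.02 -0.01 1; -0.01 -0 0 0.89 0.02 -0.01 1; -0.01 -0 0 0.89 0.02 -0.01 1
```

```bash
python3 -m crank '0 0 0 0.89 0.02 0 1; 0 0 0 0.89 0.02 0 1; 0 0 0 0.89 0.02 0 1; 0 0 0 0.89 0.02 0 1; 0 0 0 0.89 0.02 0 1'; python3 -m crank '0 0 0 0.89 0.02 0 1; 0 0 0 0.89 0.02 0 1; 0 0 0 0.89 0.02 0 1; 0 0 0 0.5 0 0 1'; python3 plan.py 0.5531 0.0332 0.13 -8 1;
```

```text
time: 44.52
position: [0.5262, -0.1439, 0.1383]
tool_rot: [0.756, 0.654, 0.0, -0.0]
ft_force: [-0.8, 0.1, -3.2]
grip_width: 0.0461
time: 45.02
position: [0.5453, -0.0128, 0.1367]
tool_rot: [0.756, 0.654, -0.001, -0.002]
ft_force: [-1.1, 0.2, -3.2]
grip_width: 0.0457
t 45.02 P [ 0.5453 -0.0128  0.1367] d [ 0.0078  0.046  -0.0067] rot [-0.3 -0.1 -0.3] n 2 q6 -0.09 F [-1.1  0.2 -3.2] w 0.0457
-0.03 -0.01 -0.03 0.58 0.01 0.08 1; -0.03 -0.01 -0.03 0.58 0.02 0.08 1
```

```bash
python3 -m crank '-0.03 0 -0.03 0.55 0.01 0.1 1; -0.03 0 -0.03 0.4 0.02 0.3 1; 0 0 0 0 0 0.2 1; 0 0 0 0 0 0 1'; python3 plan.py 0.5531 0.0332 0.0761 -8 1;
```

```text
time: 45.52
position: [0.5504, 0.0273, 0.1099]
tool_rot: [0.753, 0.658, -0.001, -0.001]
ft_force: [-0.0, 0.6, -3.7]
grip_width: 0.0458
t 45.52 P [0.5504 0.0273 0.1099] d [ 0.0027  0.0059 -0.0338] rot [-0.2 -0.   0.2] n 1 q6 -0.02 F [-0.   0.6 -3.7] w 0.0458
-0.03 -0.01 0.05 0.15 0.05 0.85 1
```

```bash
python3 -m crank '-0.03 0 0.05 0.15 0.05 0.5 1; 0 0 0 0.02 0 0.15 1; 0 0 0 0 0 0 1'; python3 plan.py 0.5531 0.0332 0.0761 -8 1;
```

```text
time: 45.9
position: [0.554, 0.0312, 0.0836]
tool_rot: [0.756, 0.655, 0.0, 0.0]
ft_force: [0.7, -0.2, -3.6]
grip_width: 0.0458
t 45.9 P [0.554  0.0312 0.0836] d [-0.0009  0.002  -0.0075] rot [ 0.   0.  -0.2] n 1 q6 -0.0 F [ 0.7 -0.2 -3.6] w 0.0458
0.01 0 -0.04 0.05 -0.03 0.19 1
```

```bash
python3 -m crank '0 0 -0.04 0.06 -0.04 0.13 1; 0 0 0 0 0 0 1'; python3 plan.py 0.5531 0.0332 0.0761 -8 1;
```

```text
time: 46.15
position: [0.5532, 0.0331, 0.079]
tool_rot: [0.755, 0.656, 0.001, 0.001]
ft_force: [-0.4, 0.3, -4.6]
grip_width: 0.046
t 46.15 P [0.5532 0.0331 0.079 ] d [-0.0001  0.0001 -0.0029] rot [ 0.1  0.  -0. ] n 1 q6 -0.0 F [-0.4  0.3 -4.6] w 0.046
0.03 0.01 -0 0 -0 0.07 1
```

```bash
python3 -m crank '0.02 0 0 0 0 0.06 1; 0 0 0 0 0 0.02 1'; python3 plan.py 0.5531 0.0332 0.0761 -8 1;
```

```text
time: 46.4
position: [0.5537, 0.033, 0.0763]
tool_rot: [0.755, 0.656, 0.0, 0.001]
ft_force: [-0.5, 0.7, -2.2]
grip_width: 0.0458
t 46.4 P [0.5537 0.033  0.0763] d [-0.0006  0.0002 -0.0002] rot [ 0.1  0.  -0. ] n 1 q6 -0.0 F [-0.5  0.7 -2.2] w 0.0458
0.02 0.01 -0 0 -0.02 0 1
```

```bash
python3 -m crank '0 0 0 0 -0.02 0.02 1; 0 0 0 0 0 0.01 1'; python3 plan.py 0.5531 0.0332 0.0761 -8 1;
```

```text
time: 46.65
position: [0.5537, 0.0331, 0.0761]
tool_rot: [0.755, 0.656, 0.001, 0.002]
ft_force: [-1.4, -0.1, -0.3]
grip_width: 0.0458
t 46.65 P [0.5537 0.0331 0.0761] d [-0.0006  0.0001  0.    ] rot [0.2 0.  0. ] n 1 q6 -0.0 F [-1.4 -0.1 -0.3] w 0.0458
0.04 0.01 0 0 -0.01 -0 1
```

Seated. Release and rise, then to the cartridge.

```bash
python3 -m crank '0 0 0 0 0 0 -0.08; 0 0 0 0 0 0 -0.25; 0 0 0 0 0 0 -0.4'; python3 -m crank '0 0 0 0 0 -0.5 -0.4; 0 0 0 0 0 -0.9 -0.5; 0 0 0 0 0 -0.9 -0.5; 0 0 0 0 0 -0.3 -0.5';  python3 plan.py 0.5879 -0.3222 0.18 -7.9 -0.5
```

```text
time: 47.02
position: [0.5546, 0.033, 0.0768]
tool_rot: [0.755, 0.656, 0.002, 0.003]
ft_force: [-0.4, 0.4, -0.3]
grip_width: 0.0569
time: 47.52
position: [0.5532, 0.0331, 0.182]
tool_rot: [0.755, 0.656, 0.001, 0.001]
ft_force: [0.3, -0.6, -0.8]
grip_width: 0.0648
t 47.52 P [0.5532 0.0331 0.182 ] d [ 0.0347 -0.3553 -0.002 ] rot [ 0.2  0.  -0.1] n 10 q6 -0.0 F [ 0.3 -0.6 -0.8] w 0.0648
0 0 -0 -0.87 0.21 0.01 -0.5; 0 0 -0 -0.87 0.21 0.01 -0.5; 0 0 -0 -0.87 0.21 0.01 -0.5; 0 0 -0 -0.87 0.21 0.01 -0.5; 0 0 -0 -0.87 0.21 0.01 -0.5
0 0 -0 -0.87 0.21 0.01 -0.5; 0 0 -0 -0.87 0.21 0.01 -0.5; 0 0 -0 -0.87 0.21 0.01 -0.5; 0 0 -0 -0.87 0.21 0.01 -0.5; 0 0 -0 -0.87 0.21 0.01 -0.5
```

```bash
python3 -m crank '0 0 0 -0.87 0.21 0 -0.5; 0 0 0 -0.87 0.21 0 -0.5; 0 0 0 -0.87 0.21 0 -0.5; 0 0 0 -0.87 0.21 0 -0.5; 0 0 0 -0.87 0.21 0 -0.5'; python3 -m crank '0 0 0 -0.87 0.21 0 -0.5; 0 0 0 -0.87 0.21 0 -0.5; 0 0 0 -0.87 0.21 0 -0.5; 0 0 0 -0.87 0.21 -0.1 -0.5; 0 0 0 0 0 0 -0.5';  python3 plan.py 0.5879 -0.3222 0.17 -7.9 -0.5
```

```text
time: 48.15
position: [0.5695, -0.1465, 0.1794]
tool_rot: [0.753, 0.658, 0.0, -0.001]
ft_force: [1.3, 0.2, 1.2]
grip_width: 0.0658
time: 48.78
position: [0.5816, -0.2952, 0.1763]
tool_rot: [0.754, 0.657, -0.001, -0.005]
ft_force: [0.1, 0.8, -0.1]
grip_width: 0.0654
t 48.77 P [ 0.5816 -0.2952  0.1763] d [ 0.0063 -0.027  -0.0063] rot [-0.5 -0.3 -0. ] n 1 q6 -0.5 F [ 0.1  0.8 -0.1] w 0.0654
-0.1 -0.06 -0 -0.65 0.25 0.15 -0.5
```

```bash
python3 -m crank '-0.1 -0.05 0 -0.65 0.25 0.3 -0.5; 0 0 0 0 0 0.4 -0.5; 0 0 0 0 0 0 -0.5';  python3 plan.py 0.5879 -0.3222 0.13 -7.9 -0.5
```

```text
time: 49.15
position: [0.5864, -0.321, 0.1433]
tool_rot: [0.754, 0.657, -0.0, -0.003]
ft_force: [-0.0, -0.0, 0.3]
grip_width: 0.0654
t 49.15 P [ 0.5864 -0.321   0.1433] d [ 0.0015 -0.0012 -0.0133] rot [-0.3 -0.2  0. ] n 1 q6 -0.53 F [-0.  -0.   0.3] w 0.0654
-0.06 -0.05 0.01 -0.03 0.04 0.33 -0.5
```

```bash
python3 -m crank '-0.06 -0.05 0 -0.03 0.04 0.6 -0.5; 0 0 0 0 0 0.6 -0.5; 0 0 0 0 0 0.4 -0.5; 0 0 0 0 0 0 -0.5';  python3 plan.py 0.5879 -0.3222 0.0675 -7.9 -0.5
```

```text
time: 49.65
position: [0.5883, -0.3191, 0.0774]
tool_rot: [0.753, 0.658, 0.0, -0.0]
ft_force: [-0.4, 0.2, -0.0]
grip_width: 0.0651
t 49.65 P [ 0.5883 -0.3191  0.0774] d [-0.0004 -0.0031 -0.0099] rot [-0.  -0.   0.2] n 1 q6 -0.53 F [-0.4  0.2 -0. ] w 0.0651
-0.01 -0.01 0.05 -0.08 0 0.25 -0.5
```

```bash
python3 -m crank '0 0 0.04 -0.08 0 0.25 -0.3; 0 0 0 0 0 0 0; 0 0 0 0 0 0 0';  python3 plan.py 0.5879 -0.3222 0.0675 -7.9 0.2
```

```text
time: 50.02
position: [0.5892, -0.3231, 0.0689]
tool_rot: [0.754, 0.657, 0.001, 0.001]
ft_force: [0.2, -0.0, 1.1]
grip_width: 0.0464
t 50.02 P [ 0.5892 -0.3231  0.0689] d [-0.0013  0.0009 -0.0014] rot [0.2 0.1 0. ] n 1 q6 -0.53 F [ 0.2 -0.   1.1] w 0.0464
0.03 0.01 0.01 0.02 -0.03 0.03 0.2
```

```bash
python3 -m crank '0.02 0 0 0.02 -0.04 0.05 0.1; 0 0 0 0 0 0.02 1; 0 0 0 0 0 0 1; 0 0 0 0 0 0 1' 20;  python3 plan.py 0.5879 -0.3222 0.0675 -7.9 0.2;
```

```text
time: 50.52
position: [0.5884, -0.3227, 0.0676]
tool_rot: [0.754, 0.657, 0.0, 0.002]
ft_force: [0.5, 0.3, 1.4]
grip_width: 0.0414
t 50.52 P [ 0.5884 -0.3227  0.0676] d [-0.0005  0.0005 -0.0001] rot [0.2 0.1 0. ] n 1 q6 -0.53 F [0.5 0.3 1.4] w 0.0414
0.04 0.03 0.01 0.01 -0.01 0 0.2
```

```bash
python3 -m crank '0 0 0 0 0 -0.85 1; 0 0 0 0 0 -0.9 1'; python3 plan.py 0.5392 -0.0575 0.14 -7.9 1;
```

```text
time: 50.78
position: [0.5851, -0.3202, 0.1337]
tool_rot: [0.754, 0.657, -0.001, -0.004]
ft_force: [0.1, -1.1, -1.7]
grip_width: 0.0414
t 50.77 P [ 0.5851 -0.3202  0.1337] d [-0.0459  0.2627  0.0063] rot [-0.4 -0.2  0. ] n 7 q6 -0.53 F [ 0.1 -1.1 -1.7] w 0.0414
-0.01 -0.01 0 0.91 -0.29 -0.02 1; -0.01 -0.01 0 0.91 -0.29 -0.02 1; -0.01 -0.01 0 0.91 -0.29 -0.02 1; -0.01 -0.01 0 0.91 -0.29 -0.02 1; -0.01 -0.01 0 0.91 -0.29 -0.02 1
-0.01 -0.01 0 0.91 -0.29 -0.02 1; -0.01 -0.01 0 0.91 -0.29 -0.02 1
```

```bash
python3 -m crank '0 0 0 0.91 -0.29 0 1; 0 0 0 0.91 -0.29 0 1; 0 0 0 0.91 -0.29 0 1; 0 0 0 0.91 -0.29 0 1; 0 0 0 0.91 -0.29 0 1'; python3 plan.py 0.5392 -0.0575 0.135 -7.9 1;
```

```text
time: 51.4
position: [0.553, -0.1312, 0.1349]
tool_rot: [0.756, 0.655, -0.001, -0.001]
ft_force: [0.2, 0.4, -1.8]
grip_width: 0.0413
t 51.4 P [ 0.553  -0.1312  0.1349] d [-0.0138  0.0737  0.0001] rot [-0.1 -0.  -0.3] n 2 q6 -0.29 F [ 0.2  0.4 -1.8] w 0.0413
-0.01 -0 -0.03 0.89 -0.3 -0 1; -0.01 -0 -0.03 0.89 -0.3 -0 1
```

```bash
python3 -m crank '0 0 -0.03 0.85 -0.3 0 1; 0 0 -0.03 0.6 -0.2 0.2 1; 0 0 0 0 0 0.3 1; 0 0 0 0 0 0 1'; python3 plan.py 0.5392 -0.0575 0.0745 -7.9 1;
```

```text
time: 51.9
position: [0.5383, -0.066, 0.1126]
tool_rot: [0.753, 0.658, -0.002, -0.003]
ft_force: [0.3, -0.1, -2.3]
grip_width: 0.0414
t 51.9 P [ 0.5383 -0.066   0.1126] d [ 0.0009  0.0085 -0.0381] rot [-0.4 -0.1  0.2] n 2 q6 -0.19 F [ 0.3 -0.1 -2.3] w 0.0414
-0.04 -0.01 0.02 0.11 0 0.48 1; -0.04 -0.01 0.02 0.11 -0 0.48 1
```

```bash
python3 -m crank '-0.04 0 0.02 0.14 0 0.45 1; -0.04 0 0.02 0.11 0 0.3 1; 0 0 0 0 0 0 1'; python3 plan.py 0.5392 -0.0575 0.0745 -7.9 1;
```

```text
time: 52.28
position: [0.5414, -0.059, 0.0818]
tool_rot: [0.755, 0.656, 0.001, 0.001]
ft_force: [-0.5, -0.3, -0.8]
grip_width: 0.0417
t 52.27 P [ 0.5414 -0.059   0.0818] d [-0.0022  0.0015 -0.0073] rot [ 0.2 -0.  -0.2] n 1 q6 -0.17 F [-0.5 -0.3 -0.8] w 0.0417
0.03 -0 -0.03 0.03 -0.06 0.18 1
```

```bash
python3 -m crank '0.03 0 0 0.04 -0.07 0.12 1; 0 0 0 0 0 0 1'; python3 plan.py 0.5392 -0.0575 0.0745 -7.9 1;
```

```text
time: 52.52
position: [0.5394, -0.0579, 0.0773]
tool_rot: [0.755, 0.655, 0.0, 0.001]
ft_force: [-0.5, -0.7, -1.6]
grip_width: 0.0415
t 52.52 P [ 0.5394 -0.0579  0.0773] d [-0.0002  0.0004 -0.0028] rot [ 0.1  0.  -0.2] n 1 q6 -0.17 F [-0.5 -0.7 -1.6] w 0.0415
0.02 0 -0.04 0.01 -0.01 0.07 1
```

```bash
python3 -m crank '0 0 0 0.01 -0.01 0.06 1; 0 0 0 0 0 0.02 1'; python3 plan.py 0.5392 -0.0575 0.0745 -7.9 1;
```

```text
time: 52.78
position: [0.5396, -0.0578, 0.0746]
tool_rot: [0.755, 0.655, 0.001, 0.001]
ft_force: [0.2, -0.8, 0.8]
grip_width: 0.0414
t 52.77 P [ 0.5396 -0.0578  0.0746] d [-0.0004  0.0003 -0.0001] rot [ 0.2  0.  -0.2] n 1 q6 -0.17 F [ 0.2 -0.8  0.8] w 0.0414
0.04 0.01 -0.04 0 -0.01 0 1
```

```bash
python3 -m crank '0 0 0 0 0 0.02 1; 0 0 0 0 0 0.02 1'; python3 plan.py 0.5392 -0.0575 0.0745 -7.9 1;
```

```text
time: 53.02
position: [0.5397, -0.0576, 0.0745]
tool_rot: [0.755, 0.655, 0.001, 0.002]
ft_force: [-0.6, 0.2, 5.6]
grip_width: 0.0415
t 53.02 P [ 0.5397 -0.0576  0.0745] d [-0.0005  0.0001 -0.    ] rot [ 0.2  0.  -0.2] n 1 q6 -0.17 F [-0.6  0.2  5.6] w 0.0415
0.04 0.01 -0.04 0 -0.01 0 1
```

Seated. Release, rise, and clear the view toward the start side.

```bash
python3 -m crank '0 0 0 0 0 0 1; 0 0 0 0 0 0 -0.05; 0 0 0 0 0 0 -0.2; 0 0 0 0 0 0 -0.4'; python3 -m crank '0 0 0 0 0 -0.5 -0.4; 0 0 0 0 0 -0.9 -0.5; 0 0 0 0 0 -0.9 -0.5; 0 0 0 0 0 -0.3 -0.5';  python3 plan.py 0.40 -0.38 0.25 -50 -0.5
```

```text
time: 53.52
position: [0.5408, -0.058, 0.075]
tool_rot: [0.755, 0.655, 0.002, 0.003]
ft_force: [-0.8, 0.1, 0.3]
grip_width: 0.0555
time: 54.02
position: [0.5394, -0.0576, 0.18]
tool_rot: [0.755, 0.655, 0.001, 0.001]
ft_force: [-0.6, -0.4, 0.3]
grip_width: 0.065
t 54.02 P [ 0.5394 -0.0576  0.18  ] d [-0.1394 -0.3224  0.07  ] rot [ 0.1 -0.  41.9] n 10 q6 -0.17 F [-0.6 -0.4  0.3] w 0.065
0 -0 0.84 -0.85 -0.23 -0.18 -0.5; 0 -0 0.84 -0.86 -0.17 -0.18 -0.5; 0 -0 0.84 -0.87 -0.11 -0.17 -0.5; 0 -0 0.84 -0.88 -0.04 -0.17 -0.5; 0 -0 0.84 -0.88 0.02 -0.17 -0.5
0 -0 0.84 -0.87 0.09 -0.17 -0.5; 0 -0 0.84 -0.87 0.15 -0.17 -0.5; 0 -0 0.84 -0.85 0.21 -0.17 -0.5; 0 -0 0.84 -0.83 0.27 -0.17 -0.5; 0 -0 0.84 -0.81 0.34 -0.17 -0.5
```

```bash
python3 -m crank '0 0 0.84 -0.85 -0.23 -0.2 -0.5; 0 0 0.84 -0.86 -0.17 -0.2 -0.5; 0 0 0.84 -0.87 -0.11 -0.2 -0.5; 0 0 0.84 -0.88 -0.04 -0.2 -0.5; 0 0 0.84 -0.88 0.02 -0.2 -0.5'; python3 -m crank '0 0 0.84 -0.87 0.09 -0.2 -0.5; 0 0 0.84 -0.87 0.15 -0.2 -0.5; 0 0 0.84 -0.85 0.21 -0.2 -0.5; 0 0 0.84 -0.83 0.27 -0.2 -0.5; 0 0 0.84 -0.81 0.34 -0.2 -0.5'; python3 plan.py 0.272 -0.563 0.25 -64 -0.5
```

```text
time: 54.65
position: [0.4661, -0.2199, 0.2177]
tool_rot: [0.864, 0.504, -0.0, -0.001]
ft_force: [-0.3, -0.8, 0.1]
grip_width: 0.0651
time: 55.28
position: [0.3898, -0.3834, 0.253]
tool_rot: [0.943, 0.332, -0.002, -0.006]
ft_force: [0.9, 0.1, -0.3]
grip_width: 0.065
t 55.27 P [ 0.3898 -0.3834  0.253 ] d [-0.1178 -0.1796 -0.003 ] rot [-0.7  0.1 12.8] n 6 q6 -0.09 F [ 0.9  0.1 -0.3] w 0.065
-0.02 0 0.43 -0.85 0.28 0.01 -0.5; -0.02 0 0.43 -0.84 0.31 0.01 -0.5; -0.02 0 0.43 -0.83 0.34 0.01 -0.5; -0.02 0 0.43 -0.82 0.37 0.01 -0.5; -0.02 0 0.43 -0.8 0.4 0.01 -0.5
-0.02 0 0.43 -0.79 0.43 0.01 -0.5
```

```bash
python3 -m crank '0 0 0.43 -0.85 0.28 0 -0.5; 0 0 0.43 -0.84 0.31 0 -0.5; 0 0 0.43 -0.83 0.34 0 -0.5; 0 0 0.43 -0.82 0.37 0 -0.5; 0 0 0 0 0 0 -0.5'; python3 - <<'E'
from h import *
p=snap("top","t9.png")
cv2.imwrite("pics/t9c.png",cv2.resize(p["img"][125:262,205:395,::-1],None,fx=4,fy=4,interpolation=cv2.INTER_CUBIC))
s=snap("side","s9.png")
E
```

```text
time: 55.9
position: [0.3059, -0.5078, 0.2468]
tool_rot: [0.967, 0.256, -0.003, -0.009]
ft_force: [0.4, 0.3, 0.6]
grip_width: 0.0656
```

View pics/t9c.png

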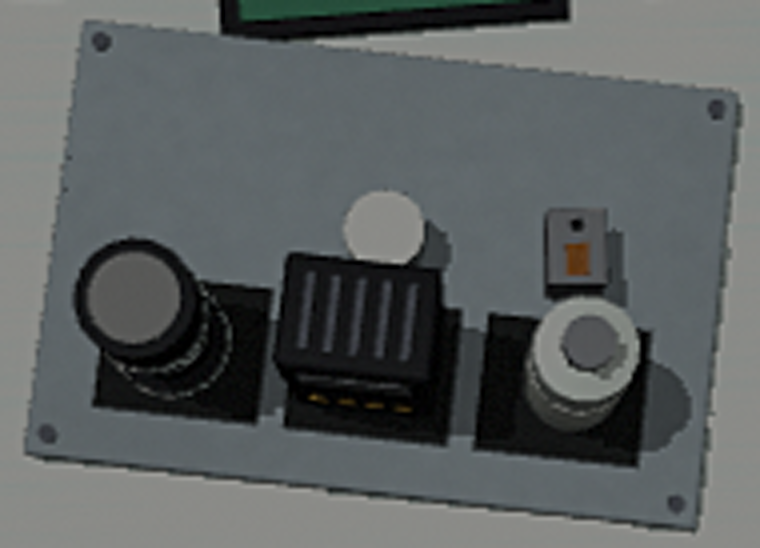

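View pics/t9.png

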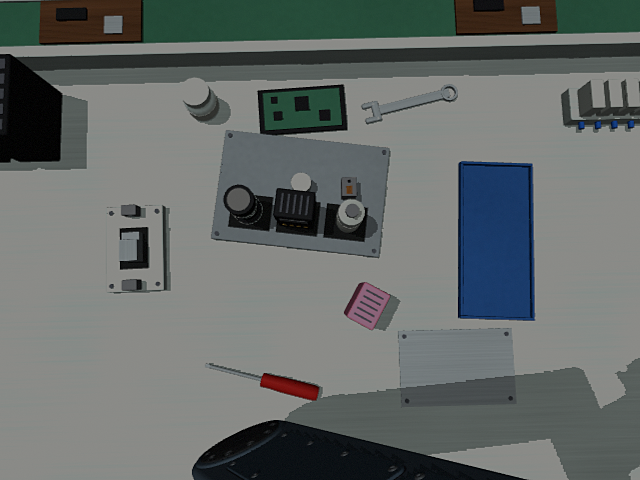

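View pics/s9.png

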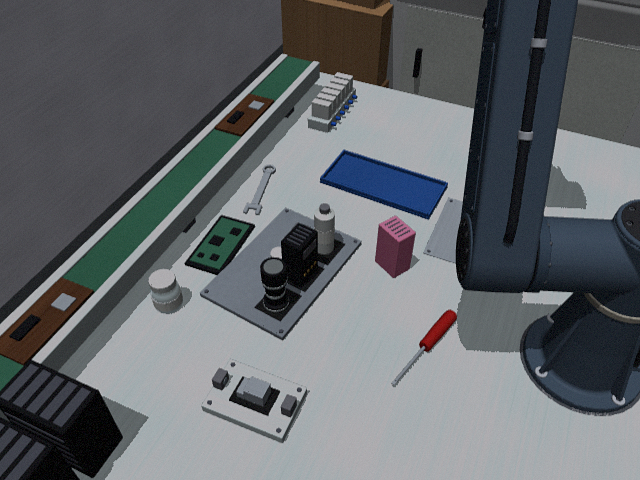

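```bash
python3 -c "
from rig import robot
print(robot.hand_in())"
```

```text
the job is handed in; nothing more can be done
None
```

The job is done and handed in at about 56 s of the 136 s allowed. The cartridge, drive and lens were parked upright in the tray. The gauge block then went onto the pad, and after that the lens, drive and cartridge went back to the poses I had recorded when picking them up.

- **Gauge block:** a wrist picture taken just after placing put its centre about 1 mm from the pad's centre. Its length is within about 0.1° of the sensor line, and it is the same way up.
- **Lens, drive and cartridge:** all three stand upright in the last top and side pictures. By eye they match the start pictures to within about 1 mm. The drive's edge angle differs by about 0.4°, which is within how well I can read it.
- **Things left alone:** the tin, the grey box and the pink look-alike look unmoved.
- **Contact force:** setting the lens down in the tray, the wrist force briefly reached about 32 N, because small downward steps did not register before it touched. I eased off before letting go. The other setting-down readings stayed under about 6 N.
- **Detour:** after placing the gauge block I turned the gripper the wrong way for five rows and turned it back, with nothing in the gripper.

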